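# Gang up the rail blanks for edge planing

### The arm

A 6-joint arm with a two-finger parallel gripper is mounted at the origin on a cart in front of the work surface, level with it; the furniture and walls round the work are solid. World frame = base frame: x ahead of the robot, y to its left, z up, the work surface at z = 0. Lengths are in m, angles in rad, forces in N, time in s.
With the tool pointing down it reaches from about 0.15 to 0.775 m from the base axis. Payload 6.1 kg.
Tool frame: the origin (TCP) lies at the centre of the arm's flange, where the gripper is bolted on; the fingertips stand 173 mm ahead of it and the grasp point (between the pads) lies 155 mm ahead of it; z points along the fingers, y is the line along which they close (so a half turn about z gives the same grasp; the last joint's range is limited). The gripper opens to 85 mm and grips with 20 to 120 N. Pads are 22 mm wide; open, the fingers measure 114 mm over their backs; the gripper's body (76 mm by 85 mm) begins 54 mm behind the grasp point. The pads swing forward as they close: fully open they stand 13 mm farther back than shut.
Start: joints at [1.215, 0.126, -0.04, 1.405, 0, 1.571], TCP at [0.183, 0.492, 0.405] pointing down, gripper open.
Joint ranges: [-2.72, 2.72], [-0.95, 1.95], [-1.27, 1.35], [-1.78, 2.02], [-1.46, 1.47], [-3.14, 3.14]. Speed limits (rad/s): [2.39, 2.39, 3.01, 3.14, 3.14, 3.14].

### API

Orientations are given as a unit quaternion [w, x, y, z].
In Python, from workcell import sense, read_camera, finish_job gives the robot as it stands.
- The arm moves only by the shell command python3 -m crank 'ROWS' [OPENING] [FORCE]. ROWS is JSON, a list of rows, each an object with "xyz": the shift along the tool's x, y, z each as a share of 75 mm, from -1 to 1, a list of three; "spin": the turn about the tool's z as a share of 30 degrees, from -1 to 1. In form: [{"xyz": [tx, ty, tz], "spin": spin}, ...]. A call has 1 to 12 rows; each row shifts and turns the commanded pose from where the row before left it, along the tool's axes as they then stand; what a row does not reach is not made up. A row lasts 1/10 s, in which the tool goes at most 50 mm and 8.59 degrees, less where a joint would pass 70% of its speed; a pose out of reach is approached as far as the arm can. A call with a number of a shift or a turn outside -1 to 1 is refused whole. A call with a gripper value outside its range is refused whole. OPENING is the opening, from -1 (shut) to 1 (fully open), set as the call begins (- or left out, the last holds). The fingers move at their own pace and stop on an object; FORCE is the grip in N (left out, the last holds). Time passes only in rows, so rows that do not move let the fingers close. It gives the time, the measured TCP pose, the force, the opening and the grip force at its end, in the units of the state.
- sense(): the state, without advancing time (a new reading comes with each control period).
- read_camera(name): name is "scene" or "top" or "wrist"; returns a dict with "image" (384x512x3 uint8, red, green, blue), "vertical_fov" (degrees; the focal length in pixels is half the picture's height over the tangent of half this angle, whatever the lens; pixels are square), "cx", "cy" (the principal point, pixels), "eye" and "rotation" of the camera in the world. Camera axes: x right, y up, looking along -z (the intrinsics and any distortion apply to the point x, -y, -z); pixel columns grow to the right and rows downward; lengths in m; the calibration is good to about 2 mm. The wrist camera is an equidistant fisheye: a pixel r from the principal point sees the ray r / f radians off the axis. A picture is of the moment at which its call begins. There is no depth.
- finish_job(): hands the job in; it is judged then, once.
The state is a dict: "time": time; "joint_positions": joint angles; "joint_velocities": joint speeds; "tau": joint torques, N m; "tool_pos": TCP position; "ee_rot": TCP orientation; "ft_force": force on the tool from outside, world axes, zero at the start; "ft_torque": the same for the moment, N m; "finger_gap": finger opening in m; "grasp_force": force on a finger pad.
Only numpy, scipy, OpenCV 4.12 (cv2) and the standard library are available. Lean on these libraries where they do the work, as an engineer would, in place of code of your own. Each camera call takes 0.05 s, during which the arm holds its last target. There are 200 camera calls.

### The job

Load the gang clamp on the bench for edge planing: swing its cam lever free, slide the stop back, and stand every one of the loose rail blanks (the pale wooden blocks with dowel holes in their ends) between the end wall and the stop, on edge as they stand now, side by side between the two rails with their broad faces towards the wall. With the lever still free, push the stop up until the blanks are packed snug with no gaps, then swing the lever back across to lock it. Leave the mallet, the try square and the long offcut where they lie.

Things in the scene. Friction and masses are not known exactly. Their poses are not given: they have to be found in the camera images.
- gang_clamp: Clamp fixed on the bench: plywood base 136 (x) x 374 (y) x 18 mm, origin under its centre, z up, +y along the slide towards the end wall. Deck at z 18 mm; on it two aluminium rails along y, 12 wide, 14 high, inner faces at x -46 and +46 mm. Wooden end wall 88 wide, 24 thick, 42 mm above the deck, inner face at y +147 mm. Place and heading vary
- wall_face (a point): Middle of the foot of the end wall's inner face, on the deck (in the clamp's frame 0, 147, 18 mm); axes as the clamp's. The bay for the blanks extends from here to -y
- stop (a joint): Sliding stop: length of the bay in m, from the wall's inner face to the stop's face; at most 0.205 (fully back). With the lever free it slides with about 2 N and stays where it is left; with the lever locked it holds against about 10 N
- stop_face (a point): Middle of the foot of the stop's face, at deck height; axes as the clamp's. The stop is an upright slab 86 wide, 20 mm thick (y 0 to -20 from here), top 42 mm above the deck, with 13 mm cheeks behind its two ends, on a sled plate 86 wide, 7 mm high, reaching back to y -85 mm. The middle of the slab's back is clear for pushing
- cam_lever (a joint): Cam lever on the sled; pivot 26.6 mm to +x, 48 mm to -y of stop_face. 0: free, trails along the clamp's -y (pulling the knob to -y then draws the stop back). Grows clockwise from above; 1.57, its end: locked, lies across, pointing to -x. Beyond 0.6 its eccentric bears on the +x rail and the knob needs 4-8 N; locking urges the stop to the wall, freeing rolls it up to 20 mm back. Stays where left
- lever_knob (a point): Middle of the upright wooden knob at the lever's end, 85 mm from the pivot: 22 mm in diameter, fixed to the lever (a firm pinch must turn with it), its sides from 28 to 54 mm above the deck (this point is 41 mm above the deck). The lever's arm below it is 15 mm wide, top at 24 mm above the deck
- blank_0: A loose rail blank of pale wood standing on edge on the bench, two dowel holes in each end: 32 mm thick (x), 62 mm long (y), 48 mm tall (z up), 67 g; origin at the centre of its underside. Three to five such blanks are out, all alike
- blank_1: Another such blank, same size and frame (may be absent)
- blank_2: Another such blank, same size and frame (may be absent)
- blank_3: Another such blank, same size and frame (may be absent)
- blank_4: Another such blank, same size and frame (may be absent)
- mallet: Beech mallet lying on the bench, 259 x 96 x 56 mm, origin under its middle; not part of the job
- try_square: Try square lying on the bench, 125 x 168 x 15 mm, origin under its middle; not part of the job
- offcut_long: Long oak offcut lying flat, 42 x 145 x 22 mm, origin under its middle; not one of the blanks
There are look-alikes about, which are no part of the job. Leave any green or red look-alike of the blank_2 alone.

How it is judged:
By the outcome, as a careful person would: the job done as asked, in the order asked, and still so for the second after the job is handed in, with the robot touching nothing.
Of blank_0, blank_1, blank_2, blank_3, blank_4 only 3 to 5 are there at a start; the rules pass over those that are not, and their reading is None.
At some moment in a run one of blank_0, blank_1, blank_2, blank_3, blank_4 may be knocked a few centimetres aside while the robot is not near it.
Once in a run the grip may slacken for a moment while it holds something.
It also fails if it takes over 208 s, if anything falls off the work surface, if the arm or the gripper's body presses on something with over 40 N, if the wrist force passes 120 N, or if a joint passes its speed limit or range.

## Working session

There is one attempt and no reset: what is moved stays moved. The work goes in short steps, Python scripts to look and compute and a shell command to move; the robot and the scene stay as the last step left them, time stands still between calls to the robot, and variables do not carry over. Pictures are saved under pics/ and viewed, at most 14 in all, crops included, and the job is handed in when it is done.

```bash
mkdir -p pics; ls; cat > h.py <<'E'
import numpy as np, cv2, json, sys
from workcell import sense, read_camera, finish_job
def grab(name, fn=None):
    c=read_camera(name)
    d={k:(np.array(v)) for k,v in c.items()}
    np.savez('last_%s.npz'%name, **d)
    if fn: cv2.imwrite('pics/'+fn, c['image'][:,:,::-1])
    return d
def load(name): return dict(np.load('last_%s.npz'%name))
def ray(c,u,v,fish=False):
    f=c['image'].shape[0]/2/np.tan(np.radians(float(c['vertical_fov']))/2)
    x=(u-c['cx'])/f; y=(v-c['cy'])/f
    if fish:
        r=np.hypot(x,y); s=np.sin(r)/max(r,1e-9); d=np.array([x*s,-y*s,-np.cos(r)])
    else: d=np.array([x,-y,-1.])
    return np.array(c['rotation']).reshape(3,3)@d
def pt(c,u,v,z,fish=False):
    d=ray(c,u,v,fish); e=c['eye']; return e+d*(z-e[2])/d[2]
def proj(c,p,fish=False):
    f=c['image'].shape[0]/2/np.tan(np.radians(float(c['vertical_fov']))/2)
    q=np.array(c['rotation']).reshape(3,3).T@(np.array(p)-c['eye']); x,y,z=q[0],-q[1],-q[2]
    if fish:
        r=np.hypot(x,y); t=np.arctan2(r,z); return float(c['cx']+f*t*x/r), float(c['cy']+f*t*y/r)
    return float(c['cx']+f*x/z), float(c['cy']+f*y/z)
E
python3 - <<'E'
from h import *
for n in('top','scene'):
    c=grab(n,n+'0.png'); print(n,c['eye'],c['vertical_fov'],c['cx'],c['cy'],c['rotation'].round(3).tolist())
    im=cv2.resize(c['image'][:,:,::-1],(800,600),interpolation=cv2.INTER_CUBIC); cv2.imwrite('pics/%s0.png'%n,im)
s=sense(); print(s['tool_pos'],s['ee_rot'],s['time'],s['finger_gap'])
E
```

```text
pics
top [0.3859865  0.05039685 1.40234838] 49.32969382401819 256.71103103306694 188.66072167950068 [0.716, 0.042, -0.053, -0.695]
scene [-0.3428976  -0.59698288  1.027248  ] 48.47496908671716 259.04787893005016 189.4174571189443 [0.81, 0.361, -0.194, -0.42]
[0.18283659 0.49200757 0.40401454] [-1.28049564e-04  1.76971281e-01  9.84215764e-01 -6.92104700e-04] 0.1 0.08561622421922423
```

```bash
python3 - <<'E'
s=open('h.py').read()
s=s.replace("np.array(c['rotation']).reshape(3,3)","RM(c['rotation'])")
s+='''
from scipy.spatial.transform import Rotation
def RM(q): q=np.array(q); return Rotation.from_quat(np.r_[q[1:],q[0]]).as_matrix()
'''
open('h.py','w').write(s)
E
```

```text
(no output)
```

View pics/top0.png

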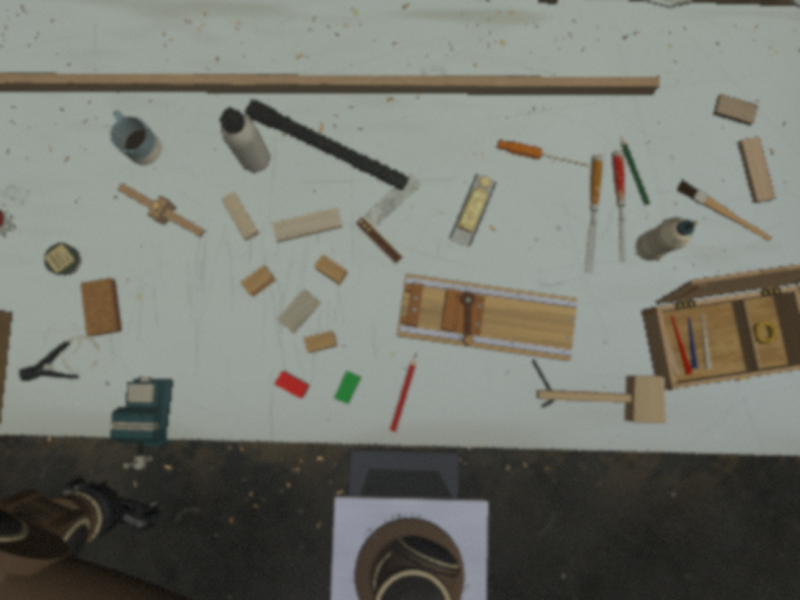

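View pics/scene0.png

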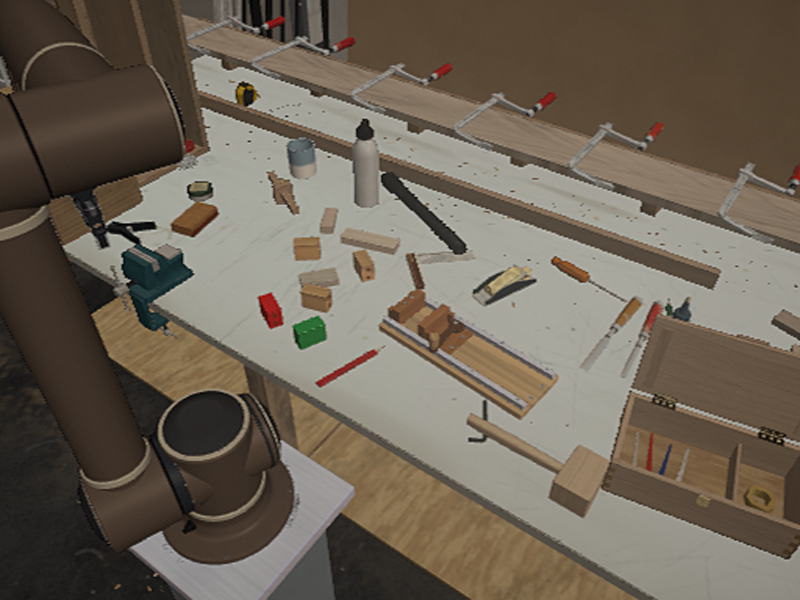

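```bash
python3 - <<'E'
from h import *
t=load('top')
im=t['image'][:,:,::-1]
a=cv2.resize(im[115:260,140:240],None,fx=4,fy=4,interpolation=cv2.INTER_CUBIC)
b=cv2.resize(im[160:240,245:375],None,fx=3,fy=3,interpolation=cv2.INTER_CUBIC)
d=cv2.resize(im[50:140,440:512],None,fx=3.5,fy=3.5,interpolation=cv2.INTER_CUBIC)
o=np.zeros((600,800,3),np.uint8); 
o[:580,:400]=a; o[:240,400:790]=b; o[260:260+315,400:652]=d
cv2.imwrite('pics/crop1.png',o)
for n,u,v,z in [('b1',258,280,.048),('b2',331,269,.048),('b3',320,341,.048),('flat',299,311,.02),('far',735,109,.048),('far0',735,109,.0)]:
    print(n,pt(t,u*.64,v*.64,z).round(3))
E
```

```text
b1 [0.592 0.333 0.048]
b2 [0.62  0.181 0.048]
b3 [0.468 0.198 0.048]
flat [0.532 0.248 0.02 ]
far [ 1.003 -0.689  0.048]
far0 [ 1.024 -0.715  0.   ]
```

View pics/crop1.png

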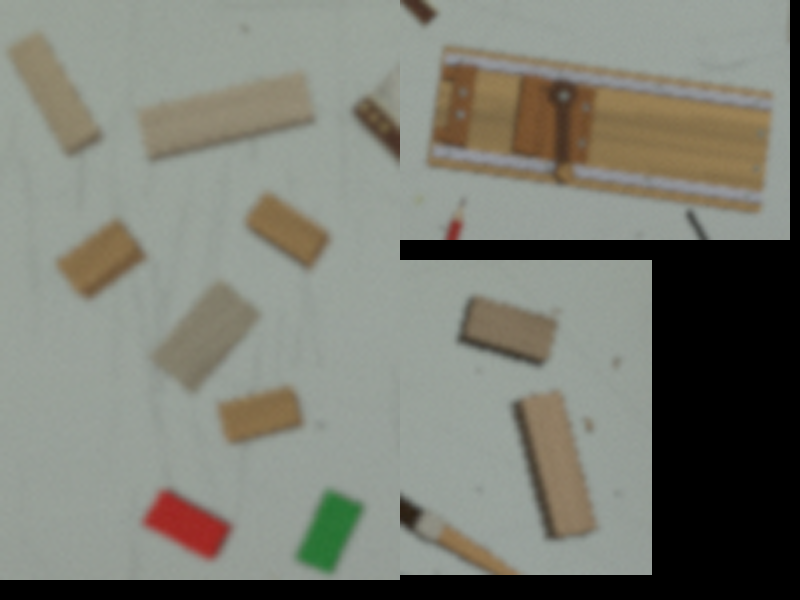

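```bash
cat >> h.py <<'E'
from scipy.optimize import minimize
def mask(c,k=4):
    im=cv2.resize(c['image'],None,fx=k,fy=k,interpolation=cv2.INTER_CUBIC)
    hsv=cv2.cvtColor(cv2.GaussianBlur(im,(0,0),2),cv2.COLOR_RGB2HSV).astype(int)
    return ((hsv[...,0]>5)&(hsv[...,0]<25)&(hsv[...,1]>75)).astype(np.uint8), hsv
def fitbox(c,m,x,y,yaw,dims=(.032,.062,.048),z0=0,k=4):
    L=np.array([[sx*dims[0]/2,sy*dims[1]/2,sz] for sx in(-1,1) for sy in(-1,1) for sz in(0,dims[2])])
    def cost(p):
        R=Rotation.from_euler('z',p[2]).as_matrix()
        q=np.array([proj(c,R@l+[p[0],p[1],z0]) for l in L]); q=(q+.5)*k-.5
        h=cv2.convexHull(q.astype(np.float32))[:,0]
        a=np.zeros(m.shape,np.uint8); cv2.fillConvexPoly(a,np.round(h*16).astype(np.int32),1,shift=4)
        u=np.array(proj(c,[x,y,z0+.02]))*k; r=int(45*k*.5)
        s=np.s_[max(0,int(u[1])-r):int(u[1])+r,max(0,int(u[0])-r):int(u[0])+r]
        return 1-(a[s]&m[s]).sum()/max(1,(a[s]|m[s]).sum())
    best=None
    for y0 in ([yaw] if yaw is not None else np.arange(0,np.pi,np.pi/8)):
        r=minimize(cost,[x,y,y0],method='Nelder-Mead',options=dict(initial_simplex=np.array([[x,y,y0],[x+.01,y,y0],[x,y+.01,y0],[x,y,y0+.2]]),xatol=2e-4,fatol=1e-4))
        if best is None or r.fun<best.fun: best=r
    return best.x, best.fun
E
python3 - <<'E'
from h import *
t=load('top');s=load('scene')
mt,h=mask(t); ms,hs=mask(s)
for n,u,v in [('b1',258,280),('b2',331,269),('b3',320,341)]:
    p=pt(t,u*.64,v*.64,.04)
    a=fitbox(t,mt,p[0],p[1],None); print(n,a[0].round(4),round(a[1],3), h[int(v*.64*4),int(u*.64*4)])
    b=fitbox(s,ms,a[0][0],a[0][1],a[0][2]); print('   scene',b[0].round(4),round(b[1],3))
cs=[pt(t,(x-400)/3+245,y/3+160,.018) for x,y in [(442,46),(772,92),(762,211),(428,165)]]
cs=np.array(cs);print(cs.round(4)); 
print('sides',[np.linalg.norm(cs[i]-cs[(i+1)%4]).round(4) for i in range(4)])
d=(cs[0]+cs[3]-cs[1]-cs[2]); yaw=np.arctan2(d[1],d[0])-np.pi/2; print('clamp',cs.mean(0),'yaw',yaw)
cc=cs.mean(0)
R=Rotation.from_euler('z',yaw).as_matrix()
cl=lambda q:(cc-[0,0,.018]+R@np.array(q))
for n,x,y,z in [('wallinnertop',472,100,.060),('stopfacetop',516,105,.060),('knob',562,172,.072),('pivot',563,95,.045)]:
    p=pt(t,(x-400)/3+245,y/3+160,z); print(n,p.round(4),'in clamp',(R.T@(p-cc+[0,0,.018])).round(4))
# overlay
im=cv2.resize(t['image'][:,:,::-1],None,fx=5,fy=5,interpolation=cv2.INTER_CUBIC)
im2=cv2.resize(s['image'][:,:,::-1],None,fx=5,fy=5,interpolation=cv2.INTER_CUBIC)
for I,c in((im,t),(im2,s)):
  for q in [[(-.068,-.187,.018),(.068,-.187,.018),(.068,.187,.018),(-.068,.187,.018)],[(-.046,.147,.018),(.046,.147,.018),(.046,-.187,.018),(-.046,-.187,.018)],[(-.044,.147,.060),(.044,.147,.060),(.044,.171,.060),(-.044,.171,.060)]]:
    cv2.polylines(I,[np.round((np.array([proj(c,cl(i)) for i in q])+.5)*5*8).astype(np.int32)],True,(255,255,0),1,shift=3)
o=np.vstack([cv2.resize(im[830:1190,1250:1900],(542,300)),cv2.resize(im2[880:1390,1180:1850],(394,300)).copy() if 0 else cv2.copyMakeBorder(cv2.resize(im2[880:1390,1180:1850],(394,300)),0,0,0,148,cv2.BORDER_CONSTANT)])
cv2.imwrite('pics/clampfit.png',o)
E
```

```text
b1 [0.595  0.3381 0.8333] 0.222 [ 18 117 133]
   scene [0.5947 0.3374 0.7826] 0.1
b2 [0.6217 0.1826 2.4517] 0.249 [ 18 118 132]
   scene [0.6233 0.1834 2.4796] 0.181
b3 [0.4692 0.2003 0.1334] 0.258 [ 18 117 131]
   scene [0.4699 0.2013 0.2262] 0.086
[[ 0.6188  0.0258  0.018 ]
 [ 0.5779 -0.3445  0.018 ]
 [ 0.445  -0.3322  0.018 ]
 [ 0.4852  0.0377  0.018 ]]
sides [np.float64(0.3726), np.float64(0.1334), np.float64(0.3722), np.float64(0.1341)]
clamp [ 0.53170791 -0.1532735   0.018     ] yaw -0.10919767773842892
wallinnertop [ 0.5537 -0.0073  0.06  ] in clamp [0.0059 0.1475 0.06  ]
stopfacetop [ 0.5497 -0.055   0.06  ] in clamp [0.0071 0.0997 0.06  ]
knob [ 0.478  -0.1043  0.072 ] in clamp [-0.0588  0.0429  0.072 ]
pivot [ 0.564  -0.1073  0.045 ] in clamp [0.0271 0.0492 0.045 ]
```

View pics/clampfit.png

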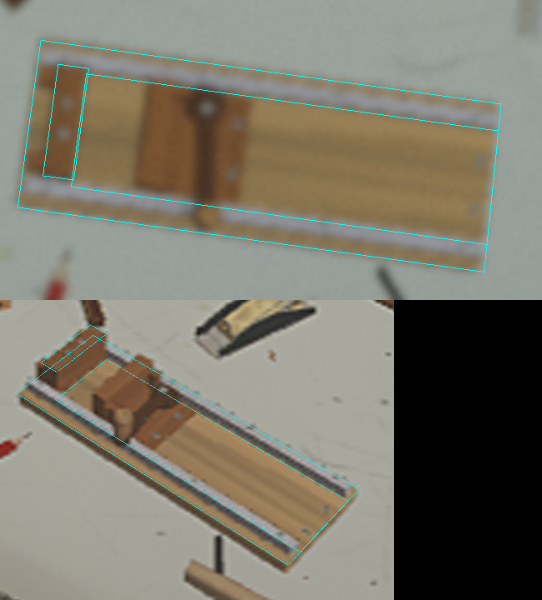

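```bash
cat >> h.py <<'E'
CC=np.array([.5317,-.1533,0]); CY=-.1092
CR=Rotation.from_euler('z',CY).as_matrix()
def cw(x,y,z=0): return CC+CR@np.array([x,y,z])          # clamp -> world
def wc(p): return CR.T@(np.array(p)-CC)
def state():
    s=sense(); R=RM(s['ee_rot']); g=np.array(s['tool_pos'])+R[:,2]*.155
    return s,R,g,np.arctan2(R[1,1],R[0,1])
def rep():
    s,R,g,a=state(); print('t',round(s['time'],1),'grasp',g.round(4),'clamp',wc(g).round(4),'yaw_y',round(a,4),'gap',round(float(s['finger_gap']),4),'gf',np.round(s['grasp_force'],1),'F',np.round(s['ft_force'],1),'j6',np.round(s['joint_positions'][5],2),'tilt',R[:,2].round(3))
def go(target,yaw,flip=True):
    "target: grasp point world; yaw: angle of tool y. spin first, then shifts (units)"
    s,R,g,a=state(); d=(a-yaw)
    d=(d+np.pi/2)%np.pi-np.pi/2 if flip else (d+np.pi)%(2*np.pi)-np.pi
    u=np.degrees(d)/30; print('spin units',round(u,3),'j6 after ~',round(s['joint_positions'][5]+d,2))
    R2=R@Rotation.from_euler('z',d).as_matrix(); q=R2.T@(np.array(target)-g)/.075
    print('shift units AFTER spin',q.round(3)); return u,q
E
python3 - <<'E'
from h import *
rep(); k=cw(-.0595,.050,.018+.045); print(k); go(k+[0,0,.05],np.pi/2+CY,False)
E
```

```text
t 0.1 grasp [0.1828 0.4918 0.249 ] clamp [-0.4172  0.6032  0.249 ] yaw_y 1.215 gap 0.0856 gf 0.0 F [-0.8  0.5  0.7] j6 1.57 tilt [-0.    -0.001 -1.   ]
[ 0.47800356 -0.09711333  0.063     ]
spin units -0.471 j6 after ~ 1.32
shift units AFTER spin [-4.77  -7.374  1.822]
```

```bash
S='{"xyz":[0,0,0],"spin":-0.157}'; python3 -m crank '[{"xyz":[0,0,0],"spin":-0.157},{"xyz":[0,0,0],"spin":-0.157},{"xyz":[0,0,0],"spin":-0.157},{"xyz":[-0.265,-0.41,0],"spin":0},{"xyz":[-0.265,-0.41,0],"spin":0},{"xyz":[-0.265,-0.41,0],"spin":0},{"xyz":[-0.265,-0.41,0],"spin":0},{"xyz":[-0.265,-0.41,0],"spin":0},{"xyz":[-0.265,-0.41,0],"spin":0},{"xyz":[-0.265,-0.41,0],"spin":0},{"xyz":[-0.265,-0.41,0],"spin":0},{"xyz":[-0.265,-0.41,0],"spin":0}]' -0.2 40
python3 -m crank '[{"xyz":[-0.265,-0.41,0],"spin":0},{"xyz":[-0.265,-0.41,0],"spin":0},{"xyz":[-0.265,-0.41,0],"spin":0},{"xyz":[-0.265,-0.41,0],"spin":0},{"xyz":[-0.265,-0.41,0],"spin":0},{"xyz":[-0.265,-0.41,0],"spin":0},{"xyz":[-0.265,-0.41,0],"spin":0},{"xyz":[-0.265,-0.41,0],"spin":0},{"xyz":[-0.265,-0.41,0],"spin":0},{"xyz":[0,0,0],"spin":0},{"xyz":[0,0,0],"spin":0}]'
python3 - <<'E'
from h import *
rep(); k=cw(-.0595,.050,.018+.045); go(k+[0,0,.05],np.pi/2+CY,False)
c=grab('wrist'); print(c['vertical_fov'],c['cx'],c['cy'],c['eye'])
im=cv2.resize(c['image'][:,:,::-1],(800,600),interpolation=cv2.INTER_CUBIC)
for p in [cw(-.0584,.0505,.059),cw(.0266,.0505,.045),cw(0,.147,.018),cw(0,.099,.018)]:
    u=proj(c,p,True); print(u); cv2.circle(im,(int((u[0]+.5)*800/512),int((u[1]+.5)*800/512)),3,(255,255,0),1)
cv2.imwrite('pics/w1.png',im)
E
```

```text
time: 1.3
tool_pos: [0.3307, 0.1961, 0.4045]
ee_rot: [-0.0, 0.054, 0.999, -0.0]
ft_force: [0.4, -0.4, 0.8]
finger_gap: 0.034
grasp_force: 0.0
time: 2.4
tool_pos: [0.4782, -0.0977, 0.404]
ee_rot: [-0.001, 0.055, 0.998, 0.0]
ft_force: [-0.3, -0.3, -0.3]
finger_gap: 0.0344
grasp_force: 0.0
t 2.4 grasp [ 0.4779 -0.0976  0.249 ] clamp [-0.0595  0.0495  0.249 ] yaw_y 1.4599 gap 0.0344 gf 0.0 F [-0.3 -0.3 -0.3] j6 -0.09 tilt [-0.002  0.001 -1.   ]
spin units -0.003 j6 after ~ -0.09
shift units AFTER spin [-0.003  0.006  1.813]
65.70646984690485 255.7896229592677 189.88042630905755 [ 0.40553675 -0.08930745  0.37262476]
(256.5742600866968, 171.4748346852449)
(256.6244372803449, 236.92141195002267)
(330.7873219239098, 208.29138636085594)
(294.45913733881434, 208.6511740661278)
```

View pics/w1.png

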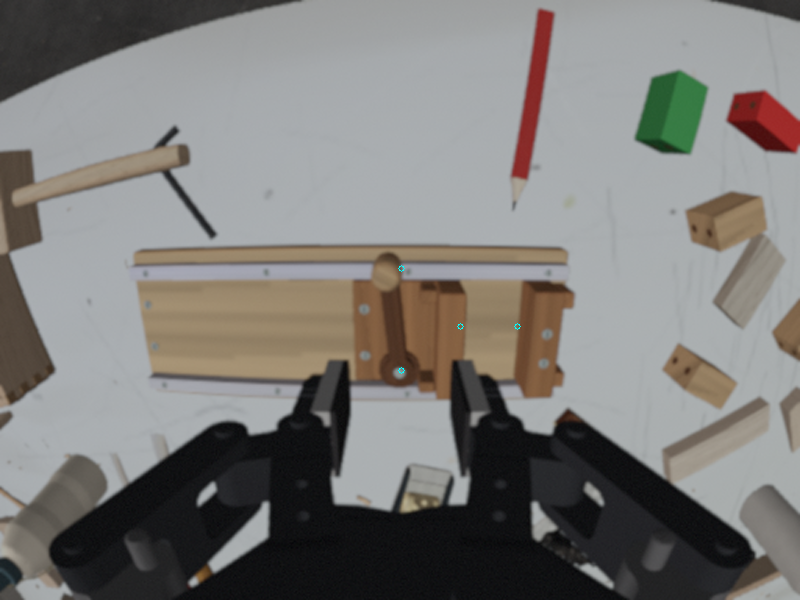

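```bash
python3 - <<'E'
from h import *
c=load('wrist')
P=lambda u,v,z: wc(pt(c,u*.64-.5+.32,v*.64-.5+.32,z,True)).round(4)
print('knob top',P(386,258,.072),'pivot',P(399,371,.045),'wall top',P(522,337,.06),'stop face top edge',P(466,337,.06),'deck wall foot?',P(517,330,.018))
for n,u,v in [('railcorner',150,377),('baseTL',134,250)]: print(n,P(u,v,.032 if n[0]=='r' else .018))
E
```

```text
knob top [-0.0684  0.0404  0.072 ] pivot [0.0271 0.0487 0.045 ] wall top [-0.0067  0.14    0.06  ] stop face top edge [-0.0073  0.0977  0.06  ] deck wall foot? [0.0038 0.1472 0.018 ]
railcorner [ 0.0465 -0.1787  0.032 ]
baseTL [-0.0684 -0.1821  0.018 ]
```

```bash
python3 - <<'E'
from h import *
go(cw(-.060,.042,.060),np.pi/2+CY+.09,False)
E
```

```text
spin units -0.173 j6 after ~ -0.18
shift units AFTER spin [ 0.01  -0.109  2.523]
```

```bash
python3 -m crank '[{"xyz":[0,0,0],"spin":-0.173},{"xyz":[0.01,-0.109,0],"spin":0},{"xyz":[0,0,0.35],"spin":0},{"xyz":[0,0,0.35],"spin":0},{"xyz":[0,0,0.35],"spin":0},{"xyz":[0,0,0.35],"spin":0},{"xyz":[0,0,0.2],"spin":0},{"xyz":[0,0,0.2],"spin":0},{"xyz":[0,0,0],"spin":0},{"xyz":[0,0,0],"spin":0}]' -0.06 40
python3 - <<'E'
from h import *
rep(); 
c=grab('wrist'); 
im=cv2.resize(c['image'][100:292,128:384,::-1],(800,600),interpolation=cv2.INTER_CUBIC)
cv2.imwrite('pics/w2.png',im)
E
```

```text
time: 3.45
tool_pos: [0.477, -0.1049, 0.2701]
ee_rot: [-0.0, 0.009, 1.0, -0.0]
ft_force: [0.4, 0.0, -0.1]
finger_gap: 0.0398
grasp_force: 0.0
t 3.5 grasp [ 0.477  -0.1049  0.1151] clamp [-0.0596  0.0421  0.1151] yaw_y 1.5519 gap 0.0398 gf 0.0 F [ 0.4  0.  -0.1] j6 -0.2 tilt [-0. -0. -1.]
```

View pics/w2.png

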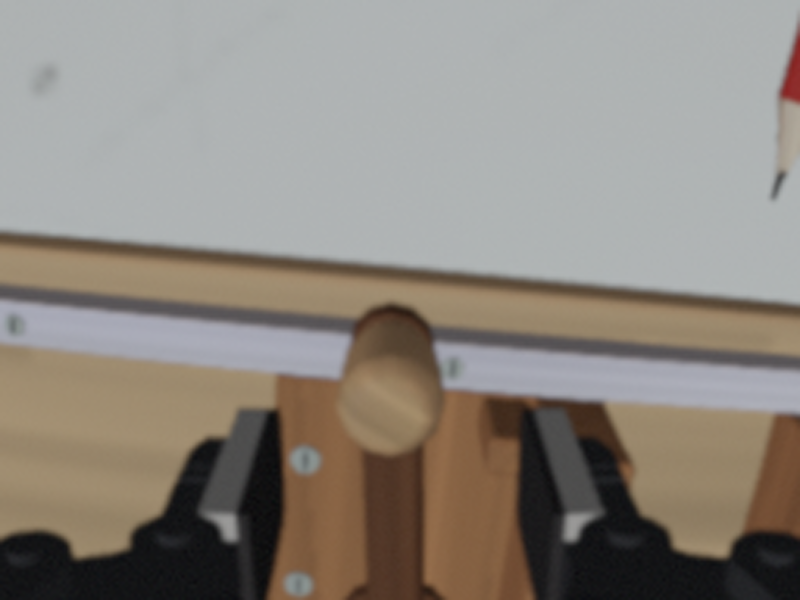

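```bash
python3 - <<'E'
from h import *
c=load('wrist'); print(wc(pt(c,128+390*.32-.3,100+412*.32-.3,.072,True)))
E
python3 -m crank '[{"xyz":[0,0,0.25],"spin":0},{"xyz":[0,0,0.25],"spin":0},{"xyz":[0,0,0.23],"spin":0},{"xyz":[0,0,0],"spin":0},{"xyz":[0,0,0],"spin":0}]'
python3 -c "from h import *;rep()"
```

```text
[-0.05503715  0.04054917  0.072     ]
time: 4.0
tool_pos: [0.4776, -0.1053, 0.2159]
ee_rot: [0.0, 0.009, 1.0, -0.0]
ft_force: [0.1, 0.6, 0.8]
finger_gap: 0.0397
grasp_force: 0.0
t 4.0 grasp [ 0.4777 -0.1053  0.0609] clamp [-0.0589  0.0418  0.0609] yaw_y 1.5521 gap 0.0397 gf 0.0 F [0.1 0.6 0.8] j6 -0.2 tilt [ 0.001 -0.    -1.   ]
```

```bash
python3 -m crank '[{"xyz":[0,0,0],"spin":0},{"xyz":[0,0,0],"spin":0},{"xyz":[-0.01,-0.148,0],"spin":-0.25},{"xyz":[-0.01,-0.148,0],"spin":-0.25},{"xyz":[-0.01,-0.148,0],"spin":-0.25},{"xyz":[0,0,0],"spin":0}]' -0.34 30
python3 -c "from h import *;rep()"
python3 -m crank '[{"xyz":[-0.01,-0.148,0],"spin":-0.25},{"xyz":[-0.01,-0.148,0],"spin":-0.25},{"xyz":[-0.01,-0.148,0],"spin":-0.25},{"xyz":[-0.01,-0.148,0],"spin":-0.25},{"xyz":[0,0,0],"spin":0},{"xyz":[0,0,0],"spin":0}]'
python3 - <<'E'
from h import *
rep(); 
c=grab('wrist'); d=grab('top')
im=cv2.resize(c['image'][100:340,96:416,::-1],(800,600),interpolation=cv2.INTER_CUBIC)
cv2.imwrite('pics/w3.png',im)
E
```

```text
time: 4.6
tool_pos: [0.4834, -0.1385, 0.2154]
ee_rot: [0.0, -0.186, 0.983, -0.0]
ft_force: [-0.0, -0.2, -0.0]
finger_gap: 0.028
grasp_force: 0.0
t 4.6 grasp [ 0.4834 -0.1386  0.0604] clamp [-0.0496  0.0094  0.0604] yaw_y 1.9441 gap 0.028 gf 0.0 F [-0.  -0.2 -0. ] j6 -0.65 tilt [ 0. -0. -1.]
time: 5.2
tool_pos: [0.5097, -0.1731, 0.2153]
ee_rot: [0.0, -0.432, 0.902, -0.0]
ft_force: [-0.5, 0.4, -0.4]
finger_gap: 0.0282
grasp_force: 0.0
t 5.2 grasp [ 0.5099 -0.1731  0.0603] clamp [-0.0196 -0.0221  0.0603] yaw_y 2.4636 gap 0.0282 gf 0.0 F [-0.5  0.4 -0.4] j6 -1.22 tilt [ 0.001 -0.    -1.   ]
```

View pics/w3.png

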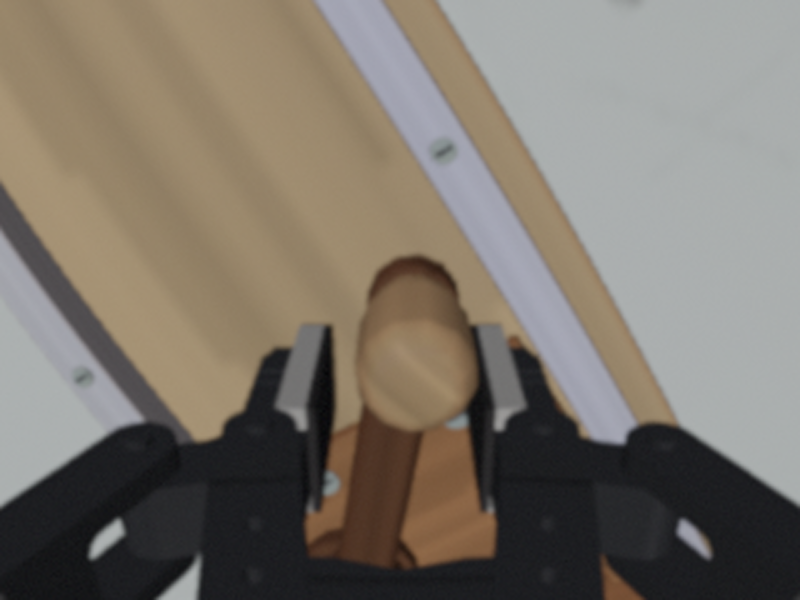

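```bash
python3 -m crank '[{"xyz":[0.05,-0.161,0],"spin":-0.272},{"xyz":[0.05,-0.161,0],"spin":-0.272},{"xyz":[0.03,-0.161,0],"spin":-0.272},{"xyz":[-0.01,-0.161,0],"spin":-0.272},{"xyz":[0,-0.08,0],"spin":0},{"xyz":[0,0,0],"spin":0}]'
python3 - <<'E'
from h import *
rep(); 
c=grab('wrist'); d=grab('top')
im=cv2.resize(c['image'][100:340,96:416,::-1],(800,600),interpolation=cv2.INTER_CUBIC)
cv2.imwrite('pics/w4.png',im)
E
```

```text
time: 5.9
tool_pos: [0.5536, -0.2024, 0.2151]
ee_rot: [0.0, -0.668, 0.744, -0.0]
ft_force: [0.9, 0.6, 0.7]
finger_gap: 0.028
grasp_force: 0.0
t 5.9 grasp [ 0.5538 -0.2024  0.0601] clamp [ 0.0273 -0.0464  0.0601] yaw_y 3.034 gap 0.028 gf 0.0 F [0.9 0.6 0.7] j6 -1.81 tilt [ 0.001 -0.    -1.   ]
```

View pics/w4.png

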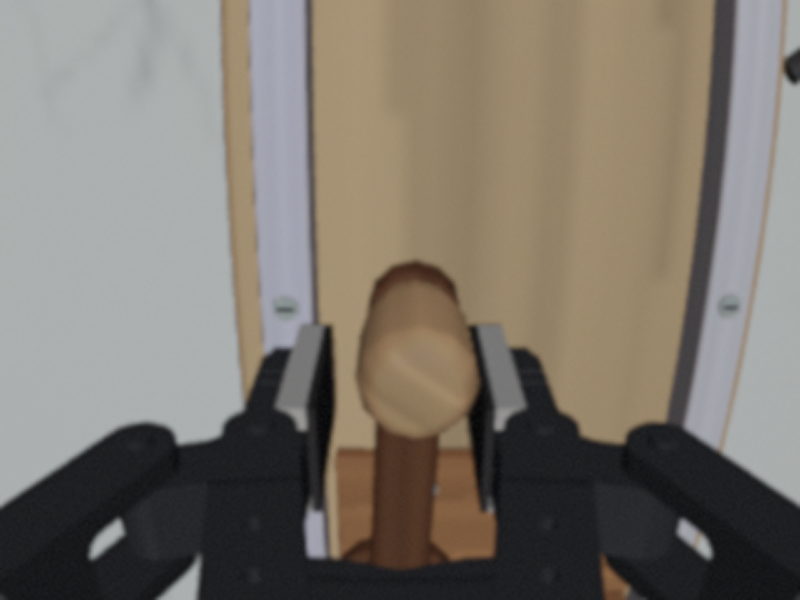

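```bash
python3 -m crank '[{"xyz":[0.05,0,0],"spin":0},{"xyz":[0,0,0],"spin":0},{"xyz":[0,0,0],"spin":0},{"xyz":[0,0,0],"spin":0},{"xyz":[0.1,0,0],"spin":0},{"xyz":[0.2,0,0],"spin":0},{"xyz":[0.2,0,0],"spin":0},{"xyz":[0.2,0,0],"spin":0},{"xyz":[0.2,0,0],"spin":0},{"xyz":[0.2,0,0],"spin":0},{"xyz":[0.2,0,0],"spin":0},{"xyz":[0,0,0],"spin":0}]' -1 40
python3 -c "from h import *;rep()"
python3 -m crank '[{"xyz":[0.1,0,0],"spin":0},{"xyz":[0,0,0],"spin":0},{"xyz":[0,0,0],"spin":0}]'
python3 -c "from h import *;rep()"
```

```text
time: 7.2
tool_pos: [0.5422, -0.3061, 0.2151]
ee_rot: [-0.001, -0.669, 0.744, -0.001]
ft_force: [-4.4, -2.0, 4.6]
finger_gap: 0.0207
grasp_force: 39.2
t 7.2 grasp [ 0.5421 -0.3066  0.0601] clamp [ 0.0271 -0.1512  0.0601] yaw_y 3.0353 gap 0.0207 gf 39.2 F [-4.4 -2.   4.6] j6 -1.98 tilt [-0.001 -0.003 -1.   ]
time: 7.5
tool_pos: [0.5418, -0.3114, 0.2151]
ee_rot: [-0.001, -0.669, 0.743, -0.0]
ft_force: [-4.4, -1.7, 4.2]
finger_gap: 0.02
grasp_force: 39.3
t 7.5 grasp [ 0.5417 -0.3116  0.0601] clamp [ 0.0272 -0.1563  0.0601] yaw_y 3.0376 gap 0.02 gf 39.3 F [-4.4 -1.7  4.2] j6 -1.99 tilt [-0.001 -0.002 -1.   ]
```

```bash
python3 -m crank '[{"xyz":[0,0,0],"spin":0},{"xyz":[0,0,0],"spin":0},{"xyz":[0,0,-0.3],"spin":0},{"xyz":[0,0,-0.5],"spin":0},{"xyz":[0,0,-0.5],"spin":0},{"xyz":[0,0,-0.5],"spin":0},{"xyz":[0,0,-0.5],"spin":0},{"xyz":[0,0,-0.4],"spin":0},{"xyz":[0,0,0],"spin":0}]' 0 40
python3 - <<'E'
from h import *
rep(); t=grab('top'); s=grab('scene'); w=grab('wrist')
hsv=mask(t)[1]
for thr in (45,60,75):
  mt=((hsv[...,0]>5)&(hsv[...,0]<25)&(hsv[...,1]>thr)).astype(np.uint8); ms=((mask(s)[1][...,1]>thr+5)).astype(np.uint8)
  for x,y in [(.595,.338),(.622,.183),(.469,.201)]:
    a=fitbox(t,mt,x,y,None); b=fitbox(s,ms,x,y,a[0][2]); print(thr,a[0].round(4),round(a[1],3),b[0].round(4),round(b[1],3))
cv2.imwrite('pics/w5.png',np.hstack([cv2.resize(w['image'][:,:,::-1],(440,330)),cv2.resize(t['image'][140:270,140:380,::-1],(360,195)).copy() if 0 else cv2.copyMakeBorder(cv2.resize(t['image'][100:270,140:380,::-1],(360,255)),0,75,0,0,cv2.BORDER_CONSTANT)]))
E
```

```text
time: 8.4
tool_pos: [0.5428, -0.3106, 0.4225]
ee_rot: [0.002, -0.67, 0.742, -0.004]
ft_force: [0.2, -0.4, 0.6]
finger_gap: 0.0428
grasp_force: 0.0
t 8.4 grasp [ 0.5439 -0.3112  0.2675] clamp [ 0.0294 -0.1556  0.2675] yaw_y 3.0388 gap 0.0428 gf 0.0 F [ 0.2 -0.4  0.6] j6 -1.99 tilt [ 0.008 -0.004 -1.   ]
45 [0.5943 0.3377 0.6979] 0.099 [0.5943 0.3373 0.7147] 0.549
45 [ 0.623   0.1838 -0.6075] 0.143 [ 0.623   0.1834 -0.5979] 0.668
45 [0.4692 0.2004 0.2584] 0.254 [0.47   0.2007 0.2982] 0.565
60 [0.5944 0.3381 0.7642] 0.156 [0.5936 0.3369 0.7752] 0.313
60 [ 0.6247  0.1859 -0.6574] 0.174 [ 0.6232  0.1835 -0.6395] 0.328
60 [0.4683 0.1998 0.2295] 0.182 [0.4704 0.201  0.2932] 0.409
75 [0.5951 0.338  0.8476] 0.228 [0.5943 0.3368 0.7694] 0.113
75 [0.6226 0.1828 2.4461] 0.248 [0.6246 0.1843 2.4565] 0.194
75 [0.469  0.1993 3.2869] 0.264 [0.4701 0.201  3.3531] 0.428
```

View pics/w5.png

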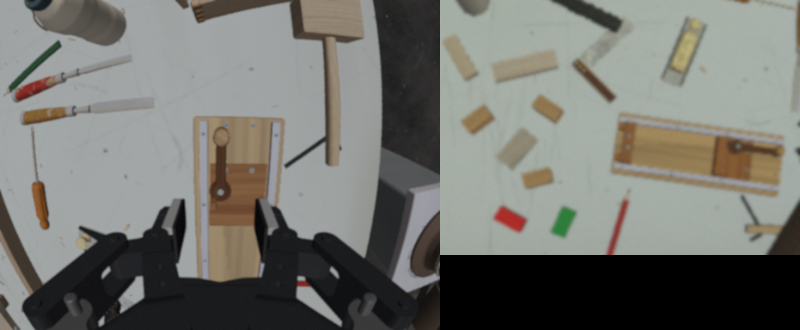

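```bash
python3 - <<'E'
from h import *
go([.4698,.2008,.16],.25+np.pi/2)
E
```

```text
spin units 2.326 j6 after ~ -0.77
shift units AFTER spin [-0.751  6.843  1.357]
```

```bash
python3 -m crank '[{"xyz":[0,0,0],"spin":0.2585},{"xyz":[0,0,0],"spin":0.2585},{"xyz":[0,0,0],"spin":0.2585},{"xyz":[0,0,0],"spin":0.2585},{"xyz":[0,0,0],"spin":0.2585},{"xyz":[0,0,0],"spin":0.2585},{"xyz":[0,0,0],"spin":0.2585},{"xyz":[0,0,0],"spin":0.2585},{"xyz":[0,0,0],"spin":0.2585},{"xyz":[-0.047,0.428,0],"spin":0},{"xyz":[-0.047,0.428,0],"spin":0},{"xyz":[-0.047,0.428,0],"spin":0}]' 1 40 >/dev/null
python3 -m crank '[{"xyz":[-0.047,0.428,0],"spin":0},{"xyz":[-0.047,0.428,0],"spin":0},{"xyz":[-0.047,0.428,0],"spin":0},{"xyz":[-0.047,0.428,0],"spin":0},{"xyz":[-0.047,0.428,0],"spin":0},{"xyz":[-0.047,0.428,0],"spin":0},{"xyz":[-0.047,0.428,0],"spin":0},{"xyz":[-0.047,0.428,0],"spin":0},{"xyz":[-0.047,0.428,0.2],"spin":0},{"xyz":[-0.047,0.428,0.3],"spin":0},{"xyz":[-0.047,0.428,0.3],"spin":0},{"xyz":[-0.047,0.428,0.3],"spin":0}]' >/dev/null
python3 -m crank '[{"xyz":[-0.047,0.428,0.26],"spin":0},{"xyz":[0,0,0],"spin":0},{"xyz":[0,0,0],"spin":0}]'
python3 - <<'E'
from h import *
rep(); go([.4698,.2008,.036],.25+np.pi/2)
w=grab('wrist'); cv2.imwrite('pics/w6.png',cv2.resize(w['image'][60:300,96:416,::-1],(800,600),interpolation=cv2.INTER_CUBIC))
E
```

```text
time: 11.25
tool_pos: [0.4692, 0.2013, 0.3135]
ee_rot: [-0.002, -0.125, 0.992, -0.001]
ft_force: [-0.6, -0.1, -0.2]
finger_gap: 0.0857
grasp_force: 0.0
t 11.2 grasp [0.4687 0.201  0.1585] clamp [-0.1012  0.3454  0.1585] yaw_y 1.8218 gap 0.0857 gf 0.0 F [-0.6 -0.1 -0.2] j6 0.15 tilt [-0.003 -0.002 -1.   ]
spin units 0.002 j6 after ~ 0.16
shift units AFTER spin [-0.02  -0.005  1.634]
```

View pics/w6.png

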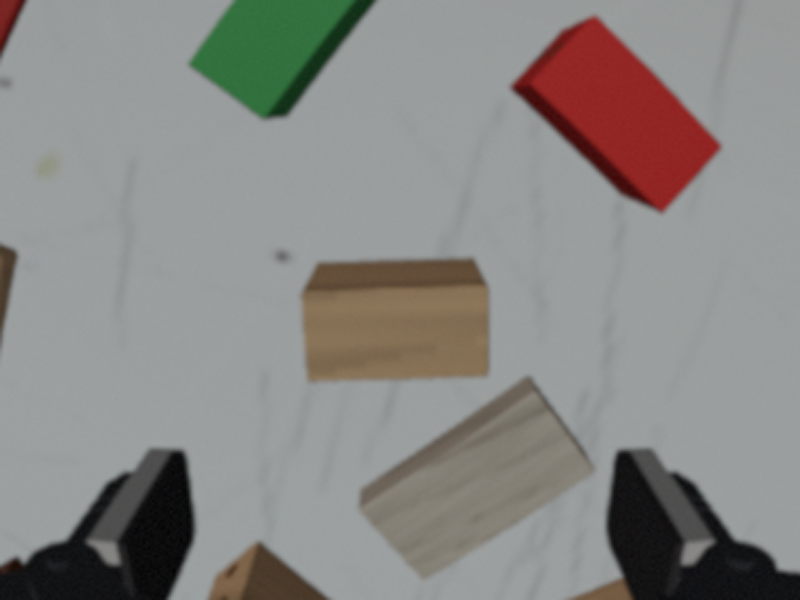

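```bash
python3 - <<'E'
from h import *
c=load('wrist'); 
for u in [(303,291),(488,286),(488,375),(309,381)]: print(pt(c,96+u[0]*.4-.3,60+u[1]*.4-.3,.048,True).round(4))
E
python3 -m crank '[{"xyz":[-0.02,0,0.27],"spin":0},{"xyz":[0,0,0.27],"spin":0},{"xyz":[0,0,0.27],"spin":0},{"xyz":[0,0,0.27],"spin":0},{"xyz":[0,0,0.27],"spin":0},{"xyz":[0,0,0.27],"spin":0},{"xyz":[0,0,0],"spin":0}]'
python3 -c "from h import *;rep()"
```

```text
[0.4631 0.1664 0.048 ]
[0.4464 0.2245 0.048 ]
[0.4761 0.2332 0.048 ]
[0.4933 0.175  0.048 ]
time: 12.0
tool_pos: [0.4708, 0.1998, 0.192]
ee_rot: [-0.002, -0.123, 0.992, -0.001]
ft_force: [-0.7, -0.6, -0.5]
finger_gap: 0.0855
grasp_force: 0.0
t 12.0 grasp [0.4703 0.1995 0.037 ] clamp [-0.0995  0.344   0.037 ] yaw_y 1.8181 gap 0.0855 gf 0.0 F [-0.7 -0.6 -0.5] j6 0.15 tilt [-0.003 -0.002 -1.   ]
```

```bash
python3 -m crank '[{"xyz":[0,0,0],"spin":0},{"xyz":[0,0,0],"spin":0},{"xyz":[0,0,0],"spin":0},{"xyz":[0,0,0],"spin":0},{"xyz":[0,0,-0.2],"spin":0},{"xyz":[0,0,-0.3],"spin":0},{"xyz":[0,0,-0.4],"spin":0},{"xyz":[0,0,-0.4],"spin":0},{"xyz":[0,0,0],"spin":0}]' -1 60
python3 - <<'E'
from h import *
rep(); go(cw(0,.1285,.12),CY)
E
```

```text
time: 12.9
tool_pos: [0.4726, 0.2018, 0.2962]
ee_rot: [0.004, -0.124, 0.992, 0.001]
ft_force: [-0.3, -0.8, -1.1]
finger_gap: 0.0608
grasp_force: 65.4
t 12.9 grasp [0.4736 0.2023 0.1412] clamp [-0.0965  0.3471  0.1412] yaw_y 1.8201 gap 0.0608 gf 65.4 F [-0.3 -0.8 -1.1] j6 0.15 tilt [ 0.007  0.003 -1.   ]
spin units -2.315 j6 after ~ -1.06
shift units AFTER spin [ 2.916 -1.285  0.28 ]
```

```bash
python3 -m crank '[{"xyz":[0,0,0],"spin":-0.257},{"xyz":[0,0,0],"spin":-0.257},{"xyz":[0,0,0],"spin":-0.257},{"xyz":[0,0,0],"spin":-0.257},{"xyz":[0,0,0],"spin":-0.257},{"xyz":[0,0,0],"spin":-0.257},{"xyz":[0,0,0],"spin":-0.257},{"xyz":[0,0,0],"spin":-0.257},{"xyz":[0,0,0],"spin":-0.257},{"xyz":[0.365,-0.161,0],"spin":0},{"xyz":[0.365,-0.161,0],"spin":0},{"xyz":[0.365,-0.161,0],"spin":0}]' >/dev/null
python3 -m crank '[{"xyz":[0.365,-0.161,0],"spin":0},{"xyz":[0.365,-0.161,0],"spin":0},{"xyz":[0.365,-0.161,0],"spin":0},{"xyz":[0.365,-0.161,0],"spin":0},{"xyz":[0.365,-0.161,0],"spin":0},{"xyz":[0,0,0],"spin":0},{"xyz":[0,0,0],"spin":0},{"xyz":[0,0,0],"spin":0}]'
python3 - <<'E'
from h import *
rep(); go(cw(0,.1285,.057),CY)
w=grab('wrist'); cv2.imwrite('pics/w7.png',cv2.resize(w['image'][40:340,56:456,::-1],(800,600),interpolation=cv2.INTER_CUBIC))
E
```

```text
time: 14.9
tool_pos: [0.543, -0.0264, 0.2911]
ee_rot: [-0.0, -0.667, 0.745, 0.0]
ft_force: [0.2, -0.3, -0.4]
finger_gap: 0.0609
grasp_force: 70.5
t 14.9 grasp [ 0.5429 -0.0264  0.1361] clamp [-0.0027  0.1274  0.1361] yaw_y 3.0317 gap 0.0609 gf 70.5 F [ 0.2 -0.3 -0.4] j6 -1.51 tilt [-0.001  0.    -1.   ]
spin units -0.001 j6 after ~ -1.51
shift units AFTER spin [-0.014 -0.037  1.055]
```

View pics/w7.png

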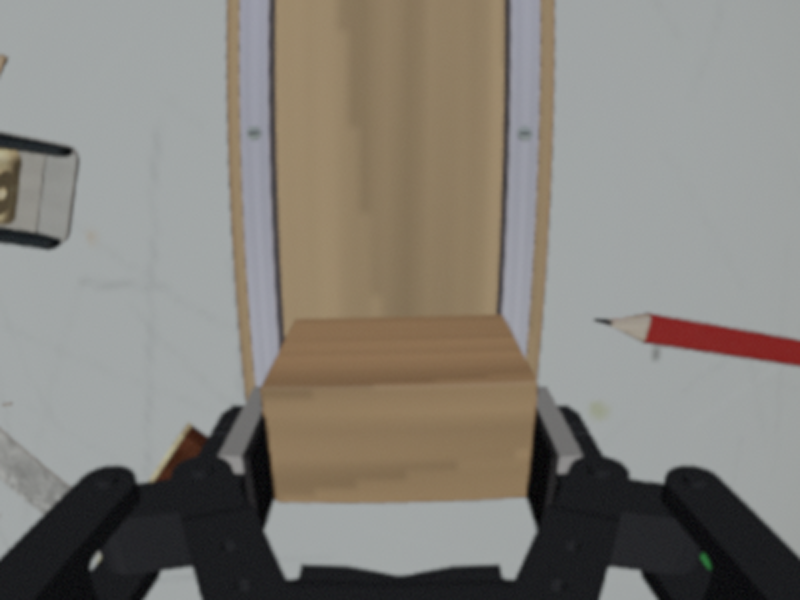

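```bash
python3 -m crank '[{"xyz":[0,-0.035,0.25],"spin":0},{"xyz":[0,0,0.25],"spin":0},{"xyz":[0,0,0.2],"spin":0},{"xyz":[0,0,0.15],"spin":0},{"xyz":[0,0,0.1],"spin":0},{"xyz":[0,0,0.08],"spin":0},{"xyz":[0,0,0],"spin":0}]'
python3 -c "from h import *;rep()"
```

```text
time: 15.65
tool_pos: [0.5461, -0.0271, 0.2144]
ee_rot: [0.0, -0.667, 0.745, -0.0]
ft_force: [0.1, -0.3, -0.1]
finger_gap: 0.0608
grasp_force: 70.7
t 15.7 grasp [ 0.5462 -0.0271  0.0594] clamp [0.0007 0.1271 0.0594] yaw_y 3.0315 gap 0.0608 gf 70.7 F [ 0.1 -0.3 -0.1] j6 -1.51 tilt [ 0.001 -0.    -1.   ]
```

```bash
python3 -m crank '[{"xyz":[0,0,0.03],"spin":0},{"xyz":[0,0,0.02],"spin":0},{"xyz":[0,0,0],"spin":0}]'; python3 -m crank '[{"xyz":[0,0,0],"spin":0},{"xyz":[0,0,0],"spin":0},{"xyz":[0,0,-0.2],"spin":0},{"xyz":[0,0,-0.4],"spin":0},{"xyz":[0,0,-0.5],"spin":0},{"xyz":[0,0,-0.5],"spin":0},{"xyz":[0,0,-0.5],"spin":0},{"xyz":[0,0,0],"spin":0}]' 1 40
python3 - <<'E'
from h import *
rep(); t=grab('top'); s=grab('scene')
m=mask(t)[1]; mt=((m[...,0]>5)&(m[...,0]<25)&(m[...,1]>50)).astype(np.uint8); ms=mask(s)[0]
for x,y in [(.5945,.337),(.623,.184)]:
    a=fitbox(t,mt,x,y,None); b=fitbox(s,ms,x,y,a[0][2]); print(a[0].round(4),round(a[1],3),b[0].round(4),round(b[1],3))
go([.6232,.184,.16],-.63+np.pi/2)
E
```

```text
time: 15.95
tool_pos: [0.546, -0.0272, 0.2138]
ee_rot: [0.001, -0.667, 0.745, -0.001]
ft_force: [-7.6, 0.8, 20.8]
finger_gap: 0.0606
grasp_force: 73.2
time: 16.75
tool_pos: [0.547, -0.0274, 0.3733]
ee_rot: [0.003, -0.667, 0.745, -0.003]
ft_force: [1.1, -0.4, -0.5]
finger_gap: 0.0852
grasp_force: 0.0
t 16.8 grasp [ 0.5483 -0.0274  0.2184] clamp [0.0028 0.1269 0.2184] yaw_y 3.0311 gap 0.0852 gf 0.0 F [ 1.1 -0.4 -0.5] j6 -1.51 tilt [ 0.009 -0.    -1.   ]
[0.5948 0.338  0.7323] 0.102 [0.5939 0.337  0.8015] 0.093
[0.6235 0.1837 2.5203] 0.13 [0.6239 0.184  2.4768] 0.115
spin units -2.008 j6 after ~ -2.56
shift units AFTER spin [-0.836 -2.878  0.716]
```

```bash
python3 -m crank '[{"xyz":[0,0,0],"spin":-0.251},{"xyz":[0,0,0],"spin":-0.251},{"xyz":[0,0,0],"spin":-0.251},{"xyz":[0,0,0],"spin":-0.251},{"xyz":[0,0,0],"spin":-0.251},{"xyz":[0,0,0],"spin":-0.251},{"xyz":[0,0,0],"spin":-0.251},{"xyz":[0,0,0],"spin":-0.251},{"xyz":[-0.1045,-0.36,0],"spin":0},{"xyz":[-0.1045,-0.36,0],"spin":0},{"xyz":[-0.1045,-0.36,0],"spin":0},{"xyz":[-0.1045,-0.36,0],"spin":0}]' >/dev/null
python3 -m crank '[{"xyz":[-0.1045,-0.36,0],"spin":0},{"xyz":[-0.1045,-0.36,0.2],"spin":0},{"xyz":[-0.1045,-0.36,0.25],"spin":0},{"xyz":[-0.1045,-0.36,0.25],"spin":0},{"xyz":[0,0,0],"spin":0},{"xyz":[0,0,0],"spin":0}]'
python3 - <<'E'
from h import *
rep(); go([.6235,.184,.037],-.64+np.pi/2)
w=grab('wrist'); cv2.imwrite('pics/w8.png',cv2.resize(w['image'][60:300,96:416,::-1],(800,600),interpolation=cv2.INTER_CUBIC))
E
```

```text
time: 18.65
tool_pos: [0.622, 0.1845, 0.313]
ee_rot: [0.001, 0.951, -0.309, -0.002]
ft_force: [0.6, -0.5, 0.3]
finger_gap: 0.0855
grasp_force: 0.0
t 18.6 grasp [0.6214 0.1842 0.158 ] clamp [0.0524 0.3453 0.158 ] yaw_y -2.1996 gap 0.0855 gf 0.0 F [ 0.6 -0.5  0.3] j6 -2.22 tilt [-0.004 -0.002 -1.   ]
spin units 0.021 j6 after ~ -2.21
shift units AFTER spin [ 0.028 -0.02   1.613]
```

View pics/w8.png

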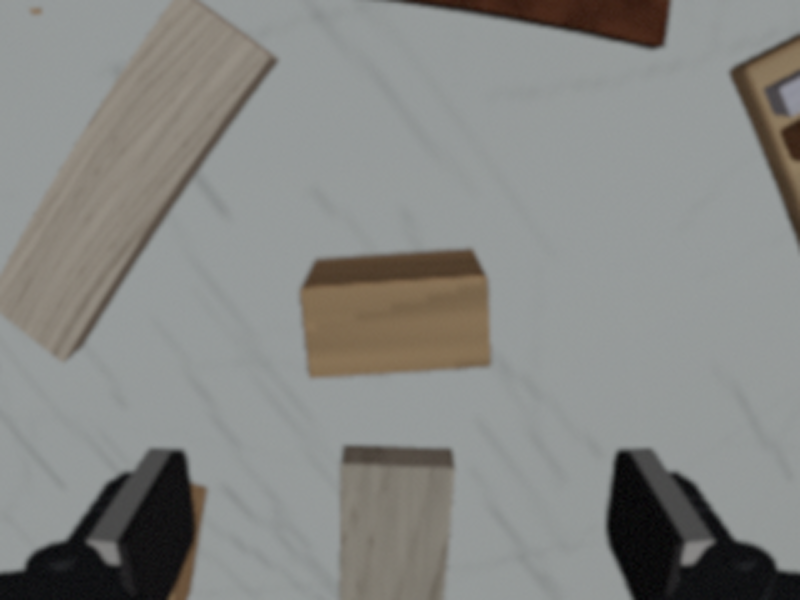

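```bash
python3 - <<'E'
from h import *
c=load('wrist'); 
p=np.array([pt(c,96+u[0]*.4-.3,60+u[1]*.4-.3,.048,True) for u in [(301,289),(487,275),(490,363),(310,377)]])
print(p.round(4),p.mean(0)); d=p[1]+p[2]-p[0]-p[3]; a=np.arctan2(d[1],d[0]); print(a)
m=p.mean(0); go([m[0],m[1],.037],a)
E
```

```text
[[0.6537 0.201  0.048 ]
 [0.6219 0.1495 0.048 ]
 [0.5962 0.1657 0.048 ]
 [0.6279 0.2176 0.048 ]] [0.624916   0.18343392 0.048     ]
-2.121186694961641
spin units -0.151 j6 after ~ -2.3
shift units AFTER spin [ 0.04  -0.021  1.63 ]
```

```bash
python3 -m crank '[{"xyz":[0,0,0],"spin":-0.13},{"xyz":[0.035,-0.02,0.27],"spin":0},{"xyz":[0,0,0.27],"spin":0},{"xyz":[0,0,0.27],"spin":0},{"xyz":[0,0,0.27],"spin":0},{"xyz":[0,0,0.27],"spin":0},{"xyz":[0,0,0.24],"spin":0},{"xyz":[0,0,0],"spin":0}]' >/dev/null; python3 -c "from h import *;rep()"
python3 -m crank '[{"xyz":[0,0,0],"spin":0},{"xyz":[0,0,0],"spin":0},{"xyz":[0,0,0],"spin":0},{"xyz":[0,0,0],"spin":0},{"xyz":[0,0,-0.2],"spin":0},{"xyz":[0,0,-0.3],"spin":0},{"xyz":[0,0,-0.4],"spin":0},{"xyz":[0,0,-0.4],"spin":0},{"xyz":[0,0,0],"spin":0}]' -1 60
python3 - <<'E'
from h import *
rep(); go(cw(0,.092,.12),CY)
E
```

```text
t 19.5 grasp [0.6239 0.1823 0.0392] clamp [0.0551 0.3437 0.0392] yaw_y -2.1341 gap 0.0853 gf 0.0 F [-1.5  0.9 -0.2] j6 -2.29 tilt [-0.004 -0.001 -1.   ]
time: 20.4
tool_pos: [0.6264, 0.1844, 0.2998]
ee_rot: [-0.002, 0.961, -0.277, 0.003]
ft_force: [0.8, 0.7, -0.6]
finger_gap: 0.0607
grasp_force: 66.5
t 20.4 grasp [0.6276 0.1848 0.1448] clamp [0.0585 0.3465 0.1448] yaw_y -2.1324 gap 0.0607 gf 66.5 F [ 0.8  0.7 -0.6] j6 -2.29 tilt [ 0.008  0.002 -1.   ]
spin units 2.136 j6 after ~ -1.18
shift units AFTER spin [3.395 0.783 0.314]
```

```bash
python3 -m crank '[{"xyz":[0,0,0],"spin":0.267},{"xyz":[0,0,0],"spin":0.267},{"xyz":[0,0,0],"spin":0.267},{"xyz":[0,0,0],"spin":0.267},{"xyz":[0,0,0],"spin":0.267},{"xyz":[0,0,0],"spin":0.267},{"xyz":[0,0,0],"spin":0.267},{"xyz":[0,0,0],"spin":0.267},{"xyz":[0.34,0.078,0],"spin":0},{"xyz":[0.34,0.078,0],"spin":0},{"xyz":[0.34,0.078,0],"spin":0},{"xyz":[0.34,0.078,0],"spin":0}]' >/dev/null
python3 -m crank '[{"xyz":[0.34,0.078,0],"spin":0},{"xyz":[0.34,0.078,0],"spin":0},{"xyz":[0.34,0.078,0],"spin":0},{"xyz":[0.34,0.078,0],"spin":0},{"xyz":[0.34,0.078,0],"spin":0},{"xyz":[0.34,0.078,0],"spin":0},{"xyz":[0,0,0],"spin":0},{"xyz":[0,0,0],"spin":0},{"xyz":[0,0,0],"spin":0}]' >/dev/null
python3 - <<'E'
from h import *
rep(); go(cw(0,.092,.062),CY)
w=grab('wrist'); cv2.imwrite('pics/w9.png',cv2.resize(w['image'][40:340,56:456,::-1],(800,600),interpolation=cv2.INTER_CUBIC))
E
```

```text
t 22.5 grasp [ 0.5397 -0.0625  0.1387] clamp [-0.002   0.0911  0.1387] yaw_y 3.0326 gap 0.0604 gf 66.4 F [-0.1 -0.  -1.4] j6 -1.58 tilt [ 0.  0. -1.]
spin units 0.0 j6 after ~ -1.58
shift units AFTER spin [-0.011 -0.027  1.023]
```

View pics/w9.png

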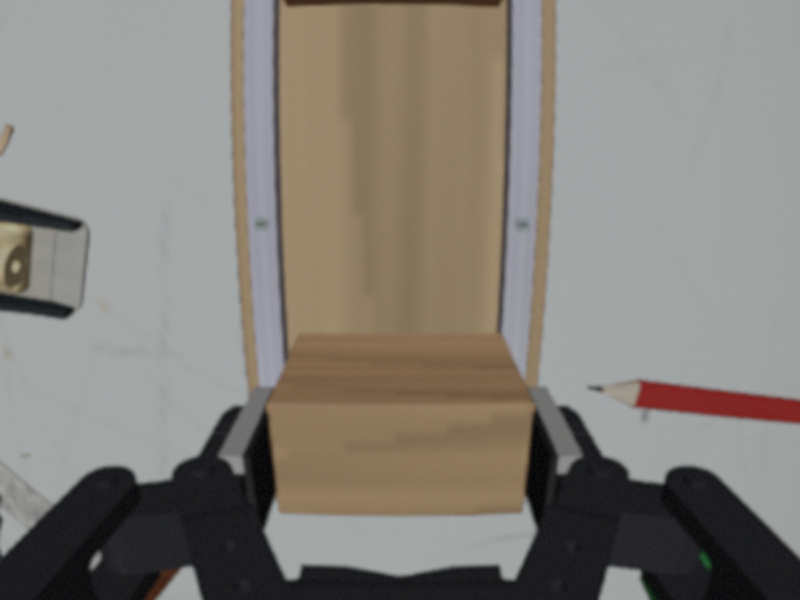

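```bash
python3 - <<'E'
from h import *
c=load('wrist')
for v in (402,513): print(wc(pt(c,56+400*.5-.3,40+v*.5-.3,.1387+.009,True)).round(4))
for v in (385,500): print('first-like',wc(pt(c,56+400*.5-.3,40+v*.5-.3,.1387+.0085,True)).round(4))
E
```

```text
[-0.0008  0.0747  0.1477]
[-0.0008  0.1047  0.1477]
first-like [-0.0008  0.0709  0.1472]
first-like [-0.0008  0.1012  0.1472]
```

```bash
python3 -m crank '[{"xyz":[0.055,-0.027,0.25],"spin":0},{"xyz":[0,0,0.25],"spin":0},{"xyz":[0,0,0.2],"spin":0},{"xyz":[0,0,0.15],"spin":0},{"xyz":[0,0,0.1],"spin":0},{"xyz":[0,0,0.06],"spin":0},{"xyz":[0,0,0],"spin":0}]' >/dev/null; python3 -c "from h import *;rep()"
python3 -m crank '[{"xyz":[0,0,0.03],"spin":0},{"xyz":[0,0,0],"spin":0}]'
```

```text
t 23.2 grasp [ 0.541  -0.0672  0.0627] clamp [-0.0001  0.0866  0.0627] yaw_y 3.0325 gap 0.0606 gf 66.4 F [-0.4 -0.3 -1.4] j6 -1.59 tilt [-0.  0. -1.]
time: 23.45
tool_pos: [0.5414, -0.0674, 0.2163]
ee_rot: [0.0, -0.667, 0.745, -0.001]
ft_force: [-0.1, 0.5, -0.4]
finger_gap: 0.0609
grasp_force: 66.5
```

```bash
python3 -m crank '[{"xyz":[0,0,0.02],"spin":0},{"xyz":[0,0,0],"spin":0}]'; python3 -m crank '[{"xyz":[0,0,0],"spin":0},{"xyz":[0,0,0],"spin":0},{"xyz":[0,0,-0.2],"spin":0},{"xyz":[0,0,-0.4],"spin":0},{"xyz":[0,0,-0.5],"spin":0},{"xyz":[0,0,-0.5],"spin":0},{"xyz":[0,0,-0.5],"spin":0},{"xyz":[0,0,0],"spin":0}]' 1 40
python3 - <<'E'
from h import *
rep(); t=grab('top'); s=grab('scene')
m=mask(t)[1]; mt=((m[...,0]>5)&(m[...,0]<25)&(m[...,1]>50)).astype(np.uint8); ms=mask(s)[0]
for x,y in [(.5945,.337)]:
    a=fitbox(t,mt,x,y,None); b=fitbox(s,ms,x,y,a[0][2]); print(a[0].round(4),round(a[1],3),b[0].round(4),round(b[1],3))
go([.5945,.3375,.16],.77+np.pi/2)
E
```

```text
time: 23.65
tool_pos: [0.5412, -0.0674, 0.2162]
ee_rot: [0.001, -0.667, 0.745, -0.001]
ft_force: [-3.9, 0.9, 11.3]
finger_gap: 0.0608
grasp_force: 67.8
time: 24.45
tool_pos: [0.542, -0.0675, 0.3772]
ee_rot: [0.003, -0.667, 0.745, -0.003]
ft_force: [1.1, -0.1, 0.9]
finger_gap: 0.0856
grasp_force: 0.0
t 24.4 grasp [ 0.5433 -0.0677  0.2222] clamp [0.0022 0.0864 0.2222] yaw_y 3.0321 gap 0.0856 gf 0.0 F [ 1.1 -0.1  0.9] j6 -1.59 tilt [ 0.009 -0.001 -1.   ]
[0.5948 0.338  0.7317] 0.103 [0.5939 0.3372 0.7991] 0.094
spin units 1.32 j6 after ~ -0.89
shift units AFTER spin [-4.264  3.387  0.766]
```

```bash
python3 -m crank '[{"xyz":[0,0,0],"spin":0.264},{"xyz":[0,0,0],"spin":0.264},{"xyz":[0,0,0],"spin":0.264},{"xyz":[0,0,0],"spin":0.264},{"xyz":[0,0,0],"spin":0.264},{"xyz":[-0.328,0.2605,0],"spin":0},{"xyz":[-0.328,0.2605,0],"spin":0},{"xyz":[-0.328,0.2605,0],"spin":0},{"xyz":[-0.328,0.2605,0],"spin":0},{"xyz":[-0.328,0.2605,0],"spin":0},{"xyz":[-0.328,0.2605,0],"spin":0}]' >/dev/null
python3 -m crank '[{"xyz":[-0.328,0.2605,0],"spin":0},{"xyz":[-0.328,0.2605,0],"spin":0},{"xyz":[-0.328,0.2605,0],"spin":0},{"xyz":[-0.328,0.2605,0],"spin":0},{"xyz":[-0.328,0.2605,0.25],"spin":0},{"xyz":[-0.328,0.2605,0.25],"spin":0},{"xyz":[-0.328,0.2605,0.25],"spin":0},{"xyz":[0,0,0],"spin":0},{"xyz":[0,0,0],"spin":0}]' >/dev/null
python3 - <<'E'
from h import *
rep(); go([.5945,.3375,.037],.77+np.pi/2)
w=grab('wrist'); cv2.imwrite('pics/w10.png',cv2.resize(w['image'][60:300,96:416,::-1],(800,600),interpolation=cv2.INTER_CUBIC))
E
```

```text
t 26.6 grasp [0.5926 0.3376 0.1577] clamp [0.0071 0.4946 0.1577] yaw_y 2.3423 gap 0.0855 gf 0.0 F [ 0.9 -0.3  0.6] j6 -0.25 tilt [-0.004 -0.003 -1.   ]
spin units 0.003 j6 after ~ -0.25
shift units AFTER spin [-0.024 -0.02   1.61 ]
```

View pics/w10.png

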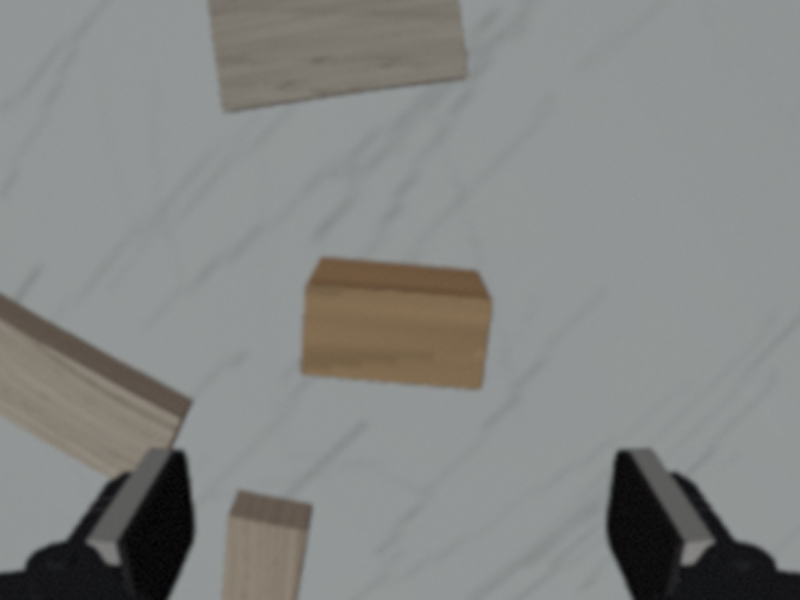

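```bash
python3 - <<'E'
from h import *
c=load('wrist'); 
p=np.array([pt(c,96+u[0]*.4-.3,60+u[1]*.4-.3,.048,True) for u in [(307,285),(490,298),(481,388),(302,375)]])
d=p[1]+p[2]-p[0]-p[3]; a=np.arctan2(d[1],d[0]); m=p.mean(0); print(m,a)
go([m[0],m[1],.038],a)
E
```

```text
[0.59512993 0.33671237 0.048     ] 2.2666645419611315
spin units 0.142 j6 after ~ -0.18
shift units AFTER spin [-0.021 -0.021  1.614]
```

```bash
python3 -m crank '[{"xyz":[0,0,0],"spin":0.135},{"xyz":[-0.03,-0.02,0.27],"spin":0},{"xyz":[0,0,0.27],"spin":0},{"xyz":[0,0,0.27],"spin":0},{"xyz":[0,0,0.27],"spin":0},{"xyz":[0,0,0.27],"spin":0},{"xyz":[0,0,0.24],"spin":0},{"xyz":[0,0,0],"spin":0}]' >/dev/null; python3 -c "from h import *;rep()"
python3 -m crank '[{"xyz":[0,0,0],"spin":0},{"xyz":[0,0,0],"spin":0},{"xyz":[0,0,0],"spin":0},{"xyz":[0,0,0],"spin":0},{"xyz":[0,0,-0.2],"spin":0},{"xyz":[0,0,-0.3],"spin":0},{"xyz":[0,0,-0.4],"spin":0},{"xyz":[0,0,-0.4],"spin":0},{"xyz":[0,0,0],"spin":0}]' -1 60
python3 - <<'E'
from h import *
rep(); go(cw(0,.048,.12),CY)
E
```

```text
t 27.4 grasp [0.5953 0.3358 0.0391] clamp [0.0099 0.4931 0.0391] yaw_y 2.2687 gap 0.0853 gf 0.0 F [-1.1 -0.5 -0.3] j6 -0.18 tilt [-0.003 -0.002 -1.   ]
time: 28.3
tool_pos: [0.5972, 0.3385, 0.3]
ee_rot: [0.004, -0.343, 0.939, 0.001]
ft_force: [1.3, 0.5, -0.2]
finger_gap: 0.0605
grasp_force: 66.5
t 28.3 grasp [0.5983 0.3391 0.145 ] clamp [0.0126 0.4967 0.145 ] yaw_y 2.2705 gap 0.0605 gf 66.5 F [ 1.3  0.5 -0.2] j6 -0.18 tilt [ 0.007  0.004 -1.   ]
spin units -1.455 j6 after ~ -0.95
shift units AFTER spin [5.985 0.17  0.303]
```

```bash
python3 -m crank '[{"xyz":[0,0,0],"spin":-0.2425},{"xyz":[0,0,0],"spin":-0.2425},{"xyz":[0,0,0],"spin":-0.2425},{"xyz":[0,0,0],"spin":-0.2425},{"xyz":[0,0,0],"spin":-0.2425},{"xyz":[0,0,0],"spin":-0.2425},{"xyz":[0.374,0.0106,0],"spin":0},{"xyz":[0.374,0.0106,0],"spin":0},{"xyz":[0.374,0.0106,0],"spin":0},{"xyz":[0.374,0.0106,0],"spin":0},{"xyz":[0.374,0.0106,0],"spin":0},{"xyz":[0.374,0.0106,0],"spin":0}]' >/dev/null
python3 -m crank '[{"xyz":[0.374,0.0106,0],"spin":0},{"xyz":[0.374,0.0106,0],"spin":0},{"xyz":[0.374,0.0106,0],"spin":0},{"xyz":[0.374,0.0106,0],"spin":0},{"xyz":[0.374,0.0106,0],"spin":0},{"xyz":[0.374,0.0106,0],"spin":0},{"xyz":[0.374,0.0106,0],"spin":0},{"xyz":[0.374,0.0106,0],"spin":0},{"xyz":[0.374,0.0106,0],"spin":0},{"xyz":[0.374,0.0106,0],"spin":0},{"xyz":[0,0,0],"spin":0},{"xyz":[0,0,0],"spin":0}]' >/dev/null
python3 - <<'E'
from h import *
rep(); go(cw(0,.048,.062),CY)
w=grab('wrist'); cv2.imwrite('pics/w11.png',cv2.resize(w['image'][40:340,56:456,::-1],(800,600),interpolation=cv2.INTER_CUBIC))
E
```

```text
t 30.7 grasp [ 0.5345 -0.1071  0.1387] clamp [-0.0022  0.0463  0.1387] yaw_y 3.0308 gap 0.0607 gf 66.4 F [ 0.4  0.6 -0.8] j6 -1.66 tilt [-0.  0. -1.]
spin units -0.003 j6 after ~ -1.66
shift units AFTER spin [-0.023 -0.03   1.023]
```

View pics/w11.png

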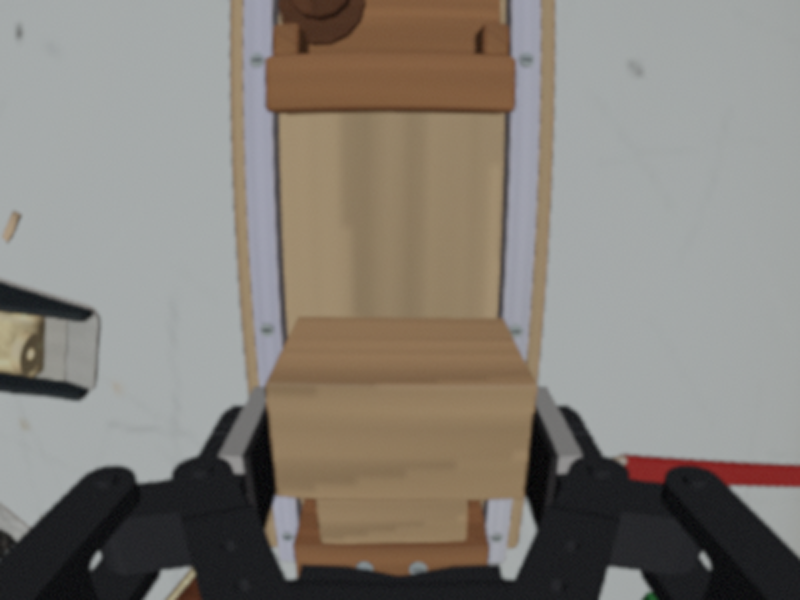

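```bash
python3 -m crank '[{"xyz":[0,-0.03,0.25],"spin":0},{"xyz":[0,0,0.25],"spin":0},{"xyz":[0,0,0.2],"spin":0},{"xyz":[0,0,0.15],"spin":0},{"xyz":[0,0,0.1],"spin":0},{"xyz":[0,0,0.08],"spin":0},{"xyz":[0,0,0],"spin":0}]'
python3 -m crank '[{"xyz":[0,0,0.025],"spin":0},{"xyz":[0,0,0],"spin":0}]'
```

```text
time: 31.45
tool_pos: [0.5372, -0.1068, 0.2168]
ee_rot: [0.0, -0.668, 0.745, -0.0]
ft_force: [1.5, -0.8, -0.4]
finger_gap: 0.0608
grasp_force: 66.5
time: 31.65
tool_pos: [0.5372, -0.107, 0.2163]
ee_rot: [0.001, -0.667, 0.745, -0.001]
ft_force: [-2.9, 1.7, 9.2]
finger_gap: 0.0611
grasp_force: 67.5
```

```bash
python3 -m crank '[{"xyz":[0,0,0],"spin":0},{"xyz":[0,0,0],"spin":0},{"xyz":[0,0,-0.2],"spin":0},{"xyz":[0,0,-0.4],"spin":0},{"xyz":[0,0,-0.5],"spin":0},{"xyz":[0,0,-0.5],"spin":0},{"xyz":[0,0,-0.5],"spin":0},{"xyz":[0.4,0,0],"spin":0},{"xyz":[0.4,0,0],"spin":0},{"xyz":[0.4,0,0],"spin":0},{"xyz":[0,0,0],"spin":0}]' 1 40 >/dev/null
python3 - <<'E'
from h import *
c=load('wrist'); P=lambda u,v,z: wc(pt(c,56+u*.5-.3,40+v*.5-.3,z,True)).round(4)
print('stop front top',P(390,109,.06),'back top',P(390,56,.06))
rep(); w=grab('wrist'); t=grab('top')
cv2.imwrite('pics/w12.png',np.hstack([cv2.resize(w['image'][:,96:416,::-1],(400,480)),cv2.resize(t['image'][160:250,245:320,::-1],(400,480),interpolation=cv2.INTER_CUBIC)]))
E
```

```text
stop front top [ 0.0021 -0.0331  0.06  ] back top [ 0.002  -0.0513  0.06  ]
t 32.8 grasp [ 0.5269 -0.1993  0.2168] clamp [ 0.0003 -0.0462  0.2168] yaw_y 3.0286 gap 0.0852 gf 0.0 F [ 0.3  0.4 -0.6] j6 -1.82 tilt [-0.    -0.001 -1.   ]
```

View pics/w12.png

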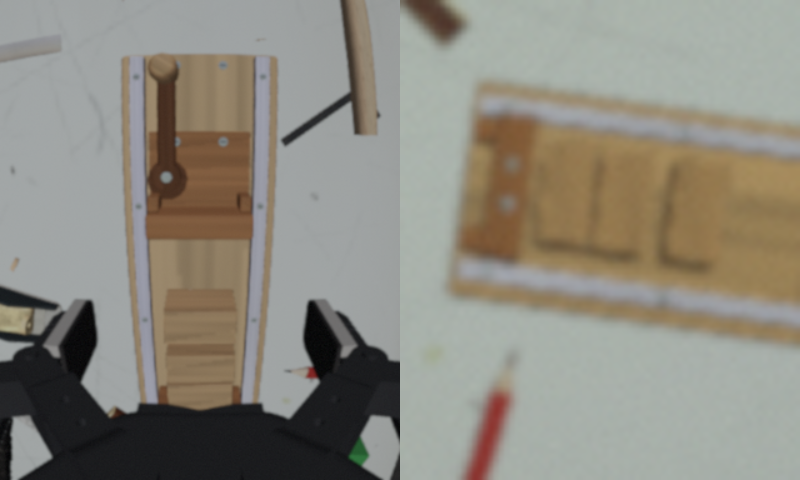

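```bash
python3 - <<'E'
from h import *
c=load('wrist'); P=lambda u,v,z: wc(pt(c,96+u*.8-.3,v*.8-.3,z,True)).round(4)
print('stop front foot',P(200,238,.018),P(200,238,.06),'back top',P(200,209,.06),'pivot',P(167,177,.045),'knob',P(163,66,.072),'sled end',P(200,132,.025), 'base end',P(200,55,.018))
go(cw(-.008,-.085,.053),CY)
E
```

```text
stop front foot [ 0.0016 -0.0222  0.018 ] [ 0.0015 -0.0349  0.06  ] back top [ 0.0014 -0.0583  0.06  ] pivot [ 0.0277 -0.0815  0.045 ] knob [ 0.0272 -0.1661  0.072 ] sled end [ 0.0012 -0.117   0.025 ] base end [ 0.0009 -0.1846  0.018 ]
spin units -0.003 j6 after ~ -1.82
shift units AFTER spin [0.55  0.108 2.184]
```

```bash
python3 -m crank '[{"xyz":[0.2,0.054,0],"spin":0},{"xyz":[0.19,0.054,0],"spin":0},{"xyz":[0,0,0.3],"spin":0},{"xyz":[0,0,0.4],"spin":0},{"xyz":[0,0,0.4],"spin":0},{"xyz":[0,0,0.4],"spin":0},{"xyz":[0,0,0.4],"spin":0},{"xyz":[0,0,0.25],"spin":0},{"xyz":[0,0,0],"spin":0},{"xyz":[0,0,0],"spin":0}]' -1 40 >/dev/null;  python3 -c "from h import *;rep()"
python3 -m crank '[{"xyz":[-0.1,0,0],"spin":0},{"xyz":[-0.1,0,0],"spin":0},{"xyz":[-0.1,0,0],"spin":0},{"xyz":[-0.1,0,0],"spin":0},{"xyz":[-0.1,0,0],"spin":0},{"xyz":[-0.1,0,0],"spin":0},{"xyz":[0,0,0],"spin":0}]' >/dev/null;  python3 -c "from h import *;rep()"
```

```text
t 33.9 grasp [ 0.5158 -0.2249  0.0562] clamp [-0.008  -0.0729  0.0562] yaw_y 3.0321 gap 0.0004 gf 0.0 F [ 0.5 -0.2  0.3] j6 -1.87 tilt [-0.  0. -1.]
t 34.5 grasp [ 0.5206 -0.1784  0.0556] clamp [-0.0083 -0.0262  0.0556] yaw_y 3.0337 gap 0.0003 gf 0.0 F [-0.4  1.9  0.1] j6 -1.79 tilt [-0.001  0.001 -1.   ]
```

```bash
python3 -m crank '[{"xyz":[-0.08,0,0],"spin":0},{"xyz":[-0.08,0,0],"spin":0},{"xyz":[-0.08,0,0],"spin":0},{"xyz":[-0.08,0,0],"spin":0}]' >/dev/null;  python3 -c "from h import *;rep()"
python3 -m crank '[{"xyz":[-0.06,0,0],"spin":0},{"xyz":[-0.05,0,0],"spin":0},{"xyz":[-0.05,0,0],"spin":0}]' >/dev/null;  python3 -c "from h import *;rep()"
python3 - <<'E'
from h import *
w=grab('wrist'); t=grab('top')
cv2.imwrite('pics/w13.png',np.hstack([cv2.resize(w['image'][:,96:416,::-1],(400,480)),cv2.resize(t['image'][160:250,245:320,::-1],(400,480),interpolation=cv2.INTER_CUBIC)]))
E
```

```text
t 35.0 grasp [ 0.5231 -0.1557  0.0555] clamp [-0.0083 -0.0033  0.0555] yaw_y 3.0319 gap 0.0001 gf 1.2 F [-1.3 -1.7 -1.4] j6 -1.75 tilt [-0.001  0.    -1.   ]
t 35.2 grasp [ 0.5245 -0.1438  0.0555] clamp [-0.0082  0.0086  0.0555] yaw_y 3.0322 gap -0.0 gf 1.3 F [-1.6 -2.4 -1.9] j6 -1.73 tilt [-0.001  0.    -1.   ]
```

View pics/w13.png

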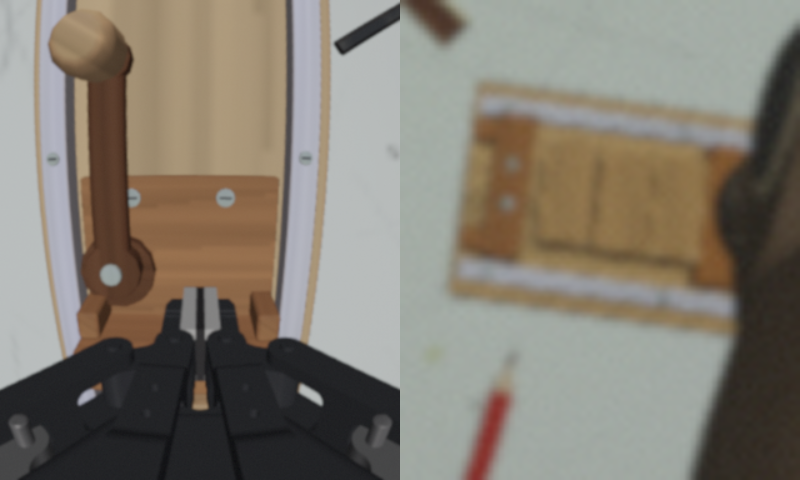

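```bash
for i in 1; do :; done; python3 -m crank '[{"xyz":[-0.04,0,0],"spin":0},{"xyz":[-0.04,0,0],"spin":0},{"xyz":[-0.03,0,0],"spin":0}]' >/dev/null;  python3 -c "from h import *;rep()"
python3 -m crank '[{"xyz":[-0.03,0,0],"spin":0},{"xyz":[-0.03,0,0],"spin":0}]' >/dev/null;  python3 -c "from h import *;rep()"
python3 -m crank '[{"xyz":[-0.02,0,0],"spin":0},{"xyz":[-0.02,0,0],"spin":0}]' >/dev/null;  python3 -c "from h import *;rep()"
```

```text
t 35.6 grasp [ 0.5258 -0.136   0.0559] clamp [-0.0078  0.0165  0.0559] yaw_y 3.0319 gap -0.0003 gf 1.6 F [-0.2 -2.8 -1.3] j6 -1.71 tilt [ 0. -0. -1.]
t 35.9 grasp [ 0.5262 -0.1322  0.0559] clamp [-0.0077  0.0203  0.0559] yaw_y 3.0318 gap 0.0001 gf 5.8 F [ -1.4 -11.2  -1.2] j6 -1.71 tilt [-0.    -0.002 -1.   ]
t 36.0 grasp [ 0.5262 -0.1321  0.056 ] clamp [-0.0077  0.0205  0.056 ] yaw_y 3.03 gap -0.0001 gf 10.8 F [ -3.2 -21.1  -2.7] j6 -1.7 tilt [-0.001 -0.009 -1.   ]
```

```bash
python3 -m crank '[{"xyz":[0.05,0,0],"spin":0},{"xyz":[0.08,0,0],"spin":0},{"xyz":[0,0,-0.3],"spin":0},{"xyz":[0,0,-0.5],"spin":0},{"xyz":[0,0,-0.5],"spin":0},{"xyz":[0,0,-0.5],"spin":0},{"xyz":[0,0,0],"spin":0}]' -0.06 40 >/dev/null
python3 - <<'E'
from h import *
c=load('wrist'); P=lambda u,v,z: wc(pt(c,96+u*.8-.3,v*.8-.3,z,True)).round(4)
print('knob',P(85,43,.072),'pivot',P(111,275,.045),'sled end',P(200,177,.025))
rep()
go(cw(.0266,-.085,.14),CY)
E
```

```text
knob [ 0.0265 -0.0922  0.072 ] pivot [ 0.0284 -0.0092  0.045 ] sled end [-0.007 -0.045  0.025]
t 36.8 grasp [ 0.5281 -0.1383  0.1967] clamp [-0.0053  0.0145  0.1967] yaw_y 3.0327 gap 0.0403 gf 0.0 F [ 0.8 -0.2 -0.5] j6 -1.72 tilt [ 0.009 -0.001 -1.   ]
spin units 0.001 j6 after ~ -1.72
shift units AFTER spin [ 1.327 -0.418  0.76 ]
```

```bash
python3 -m crank '[{"xyz":[0.325,-0.105,0],"spin":0},{"xyz":[0.325,-0.105,0],"spin":0},{"xyz":[0.325,-0.105,0],"spin":0},{"xyz":[0.325,-0.105,0],"spin":0},{"xyz":[0,0,0],"spin":0},{"xyz":[0,0,0],"spin":0}]' >/dev/null
python3 - <<'E'
from h import *
rep(); w=grab('wrist')
im=w['image']
# knob disc expected pixel and patch centroid of pale wood
u=proj(w,cw(.0266,-.082,.072),True); print('expected',u)
x0,y0=int(u[0])-24,int(u[1])-24
p=cv2.cvtColor(im[y0:y0+48,x0:x0+48],cv2.COLOR_RGB2HSV)
for r in range(0,48,4): print(' '.join('%3d/%3d'%(p[r,k,1],p[r,k,2]) for k in range(0,48,4)))
go(cw(.0266,-.083,.060),CY)
E
```

```text
t 37.4 grasp [ 0.546  -0.2385  0.1901] clamp [ 0.0235 -0.0831  0.1901] yaw_y 3.0314 gap 0.0404 gf 0.0 F [ 0.3 -0.3 -0. ] j6 -1.87 tilt [-0.001  0.002 -1.   ]
expected (253.3322380949341, 191.5345687423907)
 21/173  63/142  74/161  75/163  78/154  97/105 106/ 94  86/124  76/145  79/142  80/141  76/148
 21/172  59/142  75/160  77/159 111/ 99 105/122 105/124 109/108  86/125  79/142  78/141  78/147
 21/172  57/142  76/161  85/132 106/125  99/141  97/145 104/132  97/116  78/140  76/141  77/149
 19/172  57/143  76/161  99/116  95/147  86/146  85/147  90/150 105/122  79/139  80/141  77/149
 21/172  54/136  77/160 104/120  88/142  86/151  86/149  86/145 104/135  78/138  77/142  79/149
 19/172  51/131  75/159 105/121  93/135  90/139  87/146  88/153 101/131  79/139  79/142  79/149
 21/173  49/131  77/160 101/114  93/140  93/132  91/137  91/140 102/115  80/141  81/142  79/148
 21/172  47/131  76/161  75/157 101/114  97/137  95/129 105/107  79/138  78/140  79/142  79/148
 21/173  38/127  76/161  77/162 112/ 82 128/ 78 131/ 80 138/ 74  77/142  80/141  77/142  79/148
 19/164  36/128  76/161  76/161 108/ 83 138/ 74 132/ 77 133/ 75  79/142  80/141  77/142  78/148
 19/161  31/131  76/161  76/162 112/ 82 138/ 76 139/ 75 131/ 76  77/142  79/139  79/142  78/148
 21/173  22/129  76/161  76/161 110/ 86 141/ 74 129/ 77 134/ 74  78/141  79/139  79/142  78/148
spin units -0.0 j6 after ~ -1.87
shift units AFTER spin [ 0.007 -0.044  1.737]
```

```bash
python3 - <<'E'
from h import *
w=load('wrist'); p=wc(pt(w,251,185,.072,True)); print(p); go(cw(p[0],p[1],.060),CY)
E
```

```text
[ 0.02855116 -0.08778824  0.072     ]
spin units -0.0 j6 after ~ -1.87
shift units AFTER spin [ 0.071 -0.07   1.737]
```

```bash
python3 -m crank '[{"xyz":[0.04,-0.055,0.35],"spin":0},{"xyz":[0,0,0.35],"spin":0},{"xyz":[0,0,0.35],"spin":0},{"xyz":[0,0,0.35],"spin":0},{"xyz":[0,0,0.2],"spin":0},{"xyz":[0,0,0.12],"spin":0},{"xyz":[0,0,0],"spin":0}]' >/dev/null;python3 -c "from h import *;rep()"
python3 -m crank '[{"xyz":[0,0,0],"spin":0},{"xyz":[0,0,0],"spin":0}]' -0.34 30 >/dev/null;python3 -c "from h import *;rep()"
```

```text
t 38.1 grasp [ 0.5492 -0.2408  0.0608] clamp [ 0.027  -0.0851  0.0608] yaw_y 3.0332 gap 0.04 gf 0.0 F [0.8 0.3 0.6] j6 -1.88 tilt [-0.002  0.001 -1.   ]
t 38.3 grasp [ 0.5506 -0.2421  0.0631] clamp [ 0.0285 -0.0862  0.0631] yaw_y 3.0325 gap 0.0283 gf 0.0 F [ 0.3 -0.1  0. ] j6 -1.88 tilt [ 0.002 -0.001 -1.   ]
```

```bash
python3 -m crank '[{"xyz":[-0.01,0.148,0],"spin":0.25},{"xyz":[-0.01,0.148,0],"spin":0.25},{"xyz":[-0.01,0.148,0],"spin":0.25},{"xyz":[-0.01,0.148,0],"spin":0.25},{"xyz":[0,0,0],"spin":0}]' >/dev/null;python3 -c "from h import *;rep()"
python3 -m crank '[{"xyz":[-0.01,0.148,0],"spin":0.25},{"xyz":[-0.01,0.148,0],"spin":0.25},{"xyz":[-0.01,0.148,0],"spin":0.25},{"xyz":[-0.01,0.148,0],"spin":0.25},{"xyz":[0,0,0],"spin":0}]' >/dev/null;python3 -c "from h import *;rep()"
```

```text
t 38.8 grasp [ 0.5088 -0.226   0.0631] clamp [-0.0148 -0.0747  0.0631] yaw_y 2.5082 gap 0.0281 gf 0.0 F [0.  0.6 0.3] j6 -1.36 tilt [ 0.002 -0.001 -1.   ]
t 39.3 grasp [ 0.4819 -0.1913  0.0628] clamp [-0.0453 -0.0432  0.0628] yaw_y 1.9882 gap 0.0283 gf 0.0 F [-0.1 -0.7  0.1] j6 -0.8 tilt [ 0.002 -0.    -1.   ]
```

```bash
python3 - <<'E'
from h import *
w=grab('wrist')
p=cv2.cvtColor(w['image'],cv2.COLOR_RGB2HSV)
for r in range(180,300,8): print(r,' '.join('%3d/%3d'%(p[r,k,1],p[r,k,2]) for k in range(216,300,6)))
E
```

```text
180  76/155  74/155  76/155  75/157  83/157  96/120  92/ 89   5/162   6/175   7/175   6/175   6/175   6/176   6/175
188  12/ 84  19/ 93  74/152  76/154  74/155  75/157  81/157  92/142  98/ 91  12/125   6/175   7/175   6/175   6/176
196  19/176  14/168   8/ 92  12/ 84  68/139  76/154  76/155  75/157  76/157  88/154  98/104  55/ 97   6/174   6/176
204  17/177  19/179  19/176  19/176   8/124  12/ 85  35/102  75/153  77/153  76/155  75/157  83/156  95/126  93/ 90
212  12/167  18/173  17/175  17/179  19/177  19/175  13/160   9/ 87  12/ 86  72/145  76/154  74/155  75/156  78/157
220  76/147  78/144  22/151  16/173  16/147  14/144  19/163  20/176  17/176  11/113   9/ 84  54/118  76/154  75/153
228  76/151  77/146  77/145  76/154 136/ 75 135/ 83 133/ 75 138/ 61  20/ 65  20/178  20/177  10/154  12/ 83  15/ 84
236   3/ 99   3/ 96  88/ 55  90/119 101/119 106/113 109/105 106/ 87 121/ 74  19/171  20/179  22/148   4/ 72   0/ 99
244   5/ 99   0/ 68  76/ 37 105/121 105/122 106/116 107/105 110/ 88 106/ 77 109/103  16/164  22/127   8/ 31   0/ 98
252   5/ 99  20/ 25  87/ 38 104/127 101/131 102/135 104/128 105/104 108/ 80 110/ 79 126/127 123/ 81  13/ 20   0/ 98
260   3/ 99  49/ 21 107/ 88  95/150  87/152  94/149  97/147 102/140 106/118 105/ 90 126/132 123/ 77  23/ 22   3/ 85
268   3/147   9/ 28  99/126  84/145  84/151  85/159  86/151  91/149 100/140 103/104 127/133 125/100  12/ 22   4/128
276  32/ 24  15/ 33 103/102  87/135  90/141  88/145  90/148  88/157  92/152 106/111 126/127 127/116  19/ 27  26/ 30
284  44/ 23  14/ 37  82/140 104/137  90/148  92/139  92/138  95/143 102/125 128/126 130/122 128/126  11/ 24  26/ 30
292  23/ 22  12/ 42 126/125 130/129 132/122 123/ 85 120/ 87 131/ 84 142/ 63 131/123 129/125 128/137   8/ 32  26/ 30
```

```bash
python3 -m crank '[{"xyz":[-0.015,0.148,0],"spin":0.25},{"xyz":[-0.015,0.148,0],"spin":0.25},{"xyz":[-0.01,0.148,0],"spin":0.25}]' >/dev/null;python3 -c "from h import *;rep()"
python3 -m crank '[{"xyz":[-0.01,0.148,0],"spin":0.25},{"xyz":[0,0.03,0],"spin":0}]' >/dev/null;python3 -c "from h import *;rep()"
```

```text
t 39.6 grasp [ 0.4756 -0.1599  0.0623] clamp [-0.0551 -0.0127  0.0623] yaw_y 1.591 gap 0.0281 gf 1.6 F [-0.2 -3.4  1.4] j6 -0.34 tilt [ 0.    -0.002 -1.   ]
t 39.9 grasp [ 0.4757 -0.1457  0.062 ] clamp [-0.0565  0.0014  0.062 ] yaw_y 1.4653 gap 0.0285 gf 1.5 F [-3.9 -3.6  0.6] j6 -0.19 tilt [-0.001 -0.001 -1.   ]
```

```bash
python3 -m crank '[{"xyz":[0,0.02,0],"spin":0},{"xyz":[0,0.02,0],"spin":0}]' >/dev/null;python3 -c "from h import *;rep()"
python3 -m crank '[{"xyz":[0,0.02,0],"spin":0},{"xyz":[0,0,0],"spin":0}]' >/dev/null;python3 -c "from h import *;rep()"
```

```text
t 40.0 grasp [ 0.476  -0.1431  0.0617] clamp [-0.0564  0.0041  0.0617] yaw_y 1.4645 gap 0.0283 gf 1.5 F [-0.7 -3.   1.4] j6 -0.19 tilt [-0.001 -0.    -1.   ]
t 40.2 grasp [ 0.4762 -0.1412  0.0617] clamp [-0.0565  0.0059  0.0617] yaw_y 1.4623 gap 0.0284 gf 1.3 F [-1.6 -3.8  1.3] j6 -0.18 tilt [-0.  0. -1.]
```

```bash
python3 -m crank '[{"xyz":[0,0.025,0],"spin":0},{"xyz":[0,0,0],"spin":0}]' >/dev/null;python3 -c "from h import *;rep()"
python3 -m crank '[{"xyz":[0,0.025,0],"spin":0},{"xyz":[0,0,0],"spin":0}]' >/dev/null;python3 -c "from h import *;rep()"
```

```text
t 40.5 grasp [ 0.4762 -0.1403  0.0617] clamp [-0.0566  0.0069  0.0617] yaw_y 1.4613 gap 0.0279 gf 3.7 F [-2.4 -7.6  0.7] j6 -0.18 tilt [-0.001 -0.003 -1.   ]
t 40.6 grasp [ 0.4763 -0.1399  0.0618] clamp [-0.0565  0.0073  0.0618] yaw_y 1.4605 gap 0.0283 gf 7.0 F [ -3.6 -13.6  -0.4] j6 -0.17 tilt [-0.001 -0.006 -1.   ]
```

```bash
python3 -m crank '[{"xyz":[0.04,-0.05,0],"spin":0},{"xyz":[0,0,0],"spin":0},{"xyz":[0,0,0],"spin":0},{"xyz":[0,0,-0.2],"spin":0},{"xyz":[0,0,-0.5],"spin":0},{"xyz":[0,0,-0.5],"spin":0},{"xyz":[0,0,-0.5],"spin":0},{"xyz":[0,0,-0.5],"spin":0},{"xyz":[0,0,-0.4],"spin":0},{"xyz":[0.4,0,0],"spin":0},{"xyz":[0.4,0,0],"spin":0},{"xyz":[0,0,0],"spin":0}]' -0.06 30 >/dev/null
python3 - <<'E'
from h import *
rep(); w=grab('wrist'); im=w['image']
def line(x,z,ys):
    for y in ys:
        u=proj(w,cw(x,y,z),True); 
        if 0<=u[0]<511 and 0<=u[1]<383:
            c=cv2.getRectSubPix(im,(1,1),u)[0,0]; yield '%d:%s'%(round(y*1000),'/'.join(map(str,c)))
for x in (-.018,0,.018): print(x,' '.join(line(x,.066,np.arange(.02,.165,.003))))
# knob and pivot
hs=cv2.cvtColor(im,cv2.COLOR_RGB2HSV)
for r,z in((.0266-.085,.072),): 
    print('knob row',' '.join(line(-.0584,.072,np.arange(-.03,.035,.004))))
    print('arm row',' '.join(line(-.02,.042,np.arange(-.03,.035,.003))))
    print('arm row',' '.join(line(.005,.042,np.arange(-.03,.035,.003))))
E
```

```text
t 41.9 grasp [ 0.4115 -0.1334  0.2577] clamp [-0.1217  0.0067  0.2577] yaw_y 1.4615 gap 0.0403 gf 0.0 F [-0.6 -0.4 -0.6] j6 -0.2 tilt [ 0.001  0.    -1.   ]
-0.018 20:126/91/61 23:124/90/62 26:124/90/61 29:113/80/53 32:129/93/63 35:135/98/68 38:130/95/66 41:129/94/65 44:131/96/65 47:130/94/64 50:112/85/62 53:58/48/39 56:22/22/22 59:23/22/22 62:22/21/23 65:17/16/17 68:57/58/57 71:67/66/67 74:68/67/67 77:68/67/67 80:61/61/61 83:34/34/36 86:29/30/31 89:26/27/29 92:30/30/31 95:98/83/65 98:146/125/95 101:146/125/95 104:145/123/94 107:149/127/97 110:150/127/97 113:139/118/89 116:146/124/95 119:150/127/98 122:151/129/99 125:143/121/92 128:141/120/91 131:142/121/92 134:143/122/93 137:145/124/94 140:145/123/94 143:146/124/95 146:134/109/81 149:126/91/63 152:128/94/65 155:122/92/69 158:118/89/65 161:122/87/60 164:124/93/67
0 20:126/91/61 23:123/89/61 26:120/85/58 29:114/79/54 32:129/94/65 35:135/99/68 38:131/95/65 41:130/95/65 44:131/96/65 47:129/93/64 50:122/94/67 53:102/85/64 56:27/26/26 59:24/24/25 62:20/21/21 65:24/24/25 68:33/32/33 71:59/58/58 74:130/129/128 77:142/140/139 80:129/128/127 
[... 1151 characters left out ...]
/93 2:149/127/97 6:150/128/97 10:132/108/80 14:109/82/58 18:93/64/45 22:68/47/33 26:68/46/32 30:81/54/37 34:64/43/30
arm row -30:124/92/64 -27:122/89/61 -24:119/88/63 -21:123/89/63 -18:127/92/62 -15:129/94/64 -12:125/90/61 -9:121/88/60 -6:118/85/58 -3:85/57/40 0:76/51/37 3:75/50/35 6:79/54/37 9:81/55/38 12:128/93/64 15:128/93/64 18:126/91/62 21:125/91/61 24:125/90/61 27:124/90/61 30:117/82/55 33:120/85/58
arm row -30:128/95/67 -27:125/90/61 -24:120/87/60 -21:117/85/58 -18:125/91/62 -15:130/95/65 -12:126/92/63 -9:123/89/61 -6:120/86/59 -3:88/60/42 0:77/51/37 3:75/50/36 6:79/53/36 9:79/52/36 12:129/93/64 15:129/94/64 18:126/91/62 21:125/90/61 24:124/89/61 27:121/87/59 30:117/83/55 33:123/88/59
```

```bash
python3 -c "from h import *; print(finish_job())"
```

```text
the job is handed in; nothing more can be done
None
```

The job is handed in: all three blanks stand packed between the end wall and the stop, bay about 97 mm for 96 mm of wood, and the lever is locked fully across. I did not check one joint between two blanks after locking, because the gripper hid it. I viewed 17 pictures against the limit of 14.

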